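Stir the olives into the cheese bites

TASK

Take the red spoon out of the steel trough by the neck next to its head, lay it flat on the wooden board, and take it again by the back half of its handle. With the head down among the pieces in the white dish, stir right round the dish for a couple of full turns, until the three dark olives are no longer bunched together: somewhere between two of them there is a gap that another piece would fit into. Then lay the spoon flat on the board again and let go, with every piece still in the dish, no finger ever having touched the food in it, and the three loose cheeses beside the work left where they are.

Things in the scene. Friction and masses are not known exactly. Their poses are not given: they have to be found in the camera images.
- dish: White round ceramic dish, fixed to the counter, 45 mm high, flared: inner floor 6 mm above the counter with inner radius 70 mm, wall 5 mm thick sloping out to a rim of outer radius 102 mm. Origin: centre of its underside; z up; its yaw is arbitrary.
- board: Light wooden board, fixed, 300 mm (its x) by 140 mm (its y) by 12 mm thick, lying flat. Origin: centre of its underside; z up.
- trough: Narrow steel utensil trough, fixed, 170 mm long (its x), 38 mm wide, 60 mm high, open on top and at its front end (-x), closed at the back; inner floor 20 mm above the counter, inner width 30 mm. The spoon's handle lies in it, its neck and head stick out of the front; the handle is too deep between the walls to be gripped there. Origin: centre of its underside.
- spoon_mid (a point): Middle of the red plastic spoon (60 g): straight square handle 16 by 16 mm and flat round head of 36 mm diameter, 12 mm thick, centred on the handle's axis; 268 mm long in all. This point lies on the axis, half-way up its thickness, 143 mm from the head's front end, 125 mm from the handle's back end. The spoon's -x points to the head, z up as it lies flat (8 mm above what it lies on).
- spoon_neck (a point): Point on the spoon's axis 75 mm toward the head from spoon_mid, where the handle sticks out of the trough (about 32 mm of bare handle on either side of it): the place to grip it first. A grip with the ends of the fingers, not deep between them, lets the spoon be laid flat on the board without the fingertips meeting the board.
- spoon_head (a point): Centre of the spoon's head, 125 mm from spoon_mid.
- spoon_tip (a point): Front end of the spoon's head, 143 mm from spoon_mid, on the axis.
- spoon_handle (a point): Point on the handle's axis 55 mm behind spoon_mid (180 mm from the head's centre): where to hold the spoon for stirring.
- olive0_c (a point): Centre of a dark purple-black olive, 28 mm long, 22 mm across, loose in the dish. The three start bunched on one side.
- olive1_c (a point): Centre of a dark purple-black olive, 28 mm long, 22 mm across, loose in the dish. The three start bunched on one side.
- olive2_c (a point): Centre of a dark purple-black olive, 28 mm long, 22 mm across, loose in the dish. The three start bunched on one side.
- bite0_c (a point): Centre of an ivory drum-shaped cheese bite, 24 mm in diameter, 20 mm high, loose in the dish.
- bite1_c (a point): Centre of an ivory drum-shaped cheese bite, 24 mm in diameter, 20 mm high, loose in the dish.
- bite2_c (a point): Centre of an ivory drum-shaped cheese bite, 24 mm in diameter, 20 mm high, loose in the dish.
- bite3_c (a point): Centre of an ivory drum-shaped cheese bite, 24 mm in diameter, 20 mm high, loose in the dish.
- bite4_c (a point): Centre of an ivory drum-shaped cheese bite, 24 mm in diameter, 20 mm high, loose in the dish.
- ash_cheese_c (a point): Centre of a loose bystander: grey ash-coated drum cheese, 64 mm diameter, 36 mm high. To be left alone.
- rind_cheese_c (a point): Centre of a loose bystander: orange-brown drum cheese, 70 mm diameter, 40 mm high. To be left alone.
- heart_cheese_c (a point): Centre of a loose bystander: ivory heart-shaped cheese, about 75 by 80 mm, 26 mm high. To be left alone.

How it is judged:
By the outcome, as a careful person would: the job done as asked, in the order asked, and still so for the second after the job is handed in, with the robot touching nothing.
It also fails if it takes over 72 s, if anything falls off the work surface, if the arm or the gripper's body presses on something with over 40 N, if the wrist force passes 120 N, or if a joint passes its speed limit or range.

ROBOT

A 6-joint arm with a two-finger parallel gripper is mounted at the origin on the work surface. World frame = base frame: x ahead of the robot, y to its left, z up, the work surface at z = 0. Lengths are in m, angles in rad, forces in N, time in s.
With the tool pointing down it reaches from about 0.275 to 0.75 m from the base axis. Payload 10.2 kg.
Tool frame: the origin (TCP) lies between the finger pads; the fingertips stand 25 mm ahead of it and the grasp point (between the pads) lies 6 mm ahead of it (ctrl.tip_extent is the z of the fingertips in the tool frame, in m); z points along the fingers, y is the line along which they close (so a half turn about z gives the same grasp; the last joint's range is limited). The gripper opens to 85 mm and grips with 20 to 120 N. Pads are 22 mm wide; open, the fingers measure 114 mm over their backs; the gripper's body (76 mm by 85 mm) begins 54 mm behind the grasp point. The pads swing forward as they close: fully open they stand 13 mm farther back than shut.
Start: joints at [1.009, 0.313, 1.498, -0, 1.331, -0.223], TCP at [0.174, 0.495, 0.256] pointing down, gripper open.
Joint ranges: [-2.94, 2.94], [-0.97, 2.17], [0.19, 2.56], [-1.23, 4.37], [0.02, 3.11], [-2.88, 2.88]. Speed limits (rad/s): [2.39, 2.39, 3.01, 3.14, 3.14, 3.14].

INTERFACE

Orientations are given as a unit quaternion [w, x, y, z].
In Python, from cell import ctrl gives the robot as it stands.
- The arm moves only by the tool carry_out, never from a script. Its argument "rows" is a list of rows, each an object of numbers: "dx", "dy", "dz": the shift along the world's x, y, z scaled (see below); "yaw": the turn about the world's z scaled (see below); "hand": the opening in per cent of the stroke, from 0 (shut) to 100 (fully open). A call has exactly 5 rows; each row is the pose to reach, as a shift and turn from the pose commanded when the call began; what a row does not reach only later rows make up. The controller multiplies each number of a shift by 200 mm and each number of a turn by 1.5 rad. A row lasts 1/12 s, in which the tool goes at most 41.7 mm and 7.16 degrees, less where a joint would pass 70% of its speed; a pose out of reach is approached as far as the arm can. A call with a number of a shift or a turn outside -1 to 1 is refused whole. A call with a gripper value outside its range is refused whole. The fingers move at their own pace and stop on an object; the grip force is fixed at half the most. Time passes only in rows, so rows that repeat a pose let the fingers close, or fill a call up. It gives the time, the measured TCP pose, the force, the opening and the grip force at its end, in the units of the state.
- ctrl.observe(): the state, without advancing time (a new reading comes with each control period).
- ctrl.capture(name): name is "side" or "top" or "wrist"; returns a dict with "image" (420x560x3 uint8, blue, green, red), "depth" (420x560 float32, m along the optical axis (not along the pixel's ray), 0 where there is no reading), "intrinsics" (3x3 intrinsics, pixels), "R" (3x3) and "t" (3): a world point X has camera coordinates R X + t. Camera axes: x right, y down, z forward; pixel columns grow to the right and rows downward; lengths in m; the calibration is good to about 2 mm. A picture is of the moment at which its call begins.
- ctrl.sign_off(): hands the job in; it is judged then, once.
The state is a dict: "time_s": time; "joint_pos": joint angles; "qd": joint speeds; "joint_efforts": joint torques, N m; "tcp_pos": TCP position; "orientation": TCP orientation; "wrist_force": force on the tool from outside, world axes, zero at the start; "wrist_torque": the same for the moment, N m; "grip_width": opening from 0.0 (shut) to 1.0 (fully open); "finger_force": force on a finger pad.
Only numpy, scipy, OpenCV 4.12 (cv2) and the standard library are available. Lean on these libraries where they do the work, as an engineer would, in place of code of your own. Each camera call takes 0.05 s, during which the arm holds its last target. There are 200 camera calls.

## Working session

There is one attempt and no reset: what is moved stays moved. The work goes in short steps, Python scripts to look and compute and a tool call to move; the robot and the scene stay as the last step left them, time stands still between calls to the robot, and variables do not carry over. Pictures are saved under pics/ and viewed, at most 13 in all, crops included, and the job is handed in when it is done.

Besides the shell and the picture viewer there is one more tool, called in YAML: its name, and indented under it one key for each argument. carry_out: Moves the arm, as the interface text tells. Its arguments: {"type":"object","properties":{"rows":{"type":"array","items":{"type":"object","properties":{"dx":{"type":"number"},"dy":{"type":"number"},"dz":{"type":"number"},"yaw":{"type":"number"},"hand":{"type":"number"}}}}},"required":["rows"]}

```bash
ls; mkdir -p pics
cat > h.py <<'E'
import numpy as np, cv2
from cell import ctrl
def cap(n,f=None):
    c=ctrl.capture(n)
    if f: cv2.imwrite('pics/'+f,c['image'])
    return c
def ray(c,u,v,z):
    K,R,t=c['intrinsics'],c['R'],c['t']
    d=R.T@np.linalg.solve(K,[u,v,1.]); o=-R.T@t
    return o+d*(z-o[2])/d[2]
def cloud(c):
    K,R,t=c['intrinsics'],c['R'],c['t']; D=c['depth']
    v,u=np.indices(D.shape); 
    P=np.stack([(u-K[0,2])/K[0,0]*D,(v-K[1,2])/K[1,1]*D,D],-1)
    return (P-t)@R
E
python3 - <<'E'
from h import *
for n in('top','side'):
    c=cap(n,n+'0.png'); print(n,(-c['R'].T@c['t']).round(3),c['intrinsics'][0,0],c['R'].round(2).tolist())
s=ctrl.observe(); print(s); print(ctrl.tip_extent)
E
```

```text
pics
top [0.4   0.025 1.119] 467.32362049491917 [[-0.02, -1.0, 0.01], [-1.0, 0.02, -0.1], [0.1, -0.01, -1.0]]
side [0.212 0.682 0.737] 419.4973472983227 [[-0.9, -0.44, 0.02], [-0.31, 0.62, -0.72], [0.3, -0.65, -0.69]]
{'time_s': 0.1, 'joint_pos': array([ 1.00855969e+00,  3.13378306e-01,  1.49832914e+00, -2.33574931e-05,
        1.33102103e+00, -2.23393240e-01]), 'qd': array([-0.00075578, -0.00255545, -0.00115872, -0.00072422,  0.00128634,
       -0.00076581]), 'joint_efforts': array([ 3.39685466e-03, -4.12897611e+01, -2.60142034e+01, -7.17464036e-05,
        2.97160841e-03, -1.93186003e-05]), 'tcp_pos': array([0.1744137 , 0.49497289, 0.25581238]), 'orientation': array([-2.06911826e-04,  1.68609589e-01,  9.85682750e-01, -5.28998236e-04]), 'wrist_force': array([0.41285484, 0.70824141, 0.05611926]), 'wrist_torque': array([-0.00611087, -0.00352777,  0.01985029]), 'finger_force': 0.0, 'grip_width': 1.0034479833012846}
0.025
```

View pics/top0.png

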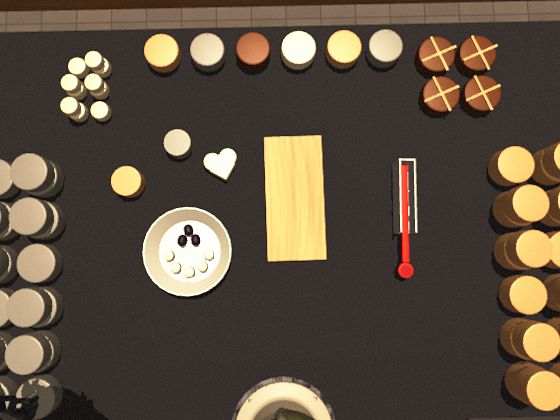

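View pics/side0.png

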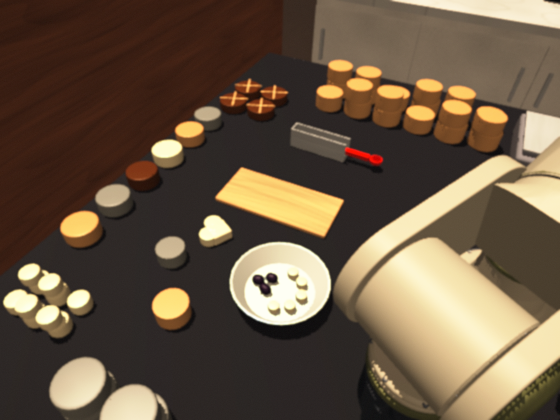

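The top view (up = +x, left = +y) shows the dish at px (187,252), the board at (295,198), and the trough and spoon at (405,215) with its head at (405,270). The three cheeses are at (127,182), (177,143) and (221,163). The side view shows the same layout.

```bash
cat > m.py <<'E'
from h import *
def redmask(I):
    b,g,r=[I[...,i].astype(int) for i in range(3)]
    return ((r>110)&(g<60)&(b<60)).astype(np.uint8)
def comp(m,lo=8,hi=1e9):
    n,l,s,c=cv2.connectedComponentsWithStats(m.astype(np.uint8))
    return [(i,s[i,4],c[i],l==i) for i in range(1,n) if lo<=s[i,4]<=hi]
def spoon(c,z,roi=(380,430,150,290)):
    """axis line (PCA) of red pixels cast on plane z"""
    m=redmask(c['image']); k=np.zeros_like(m); k[roi[2]:roi[3],roi[0]:roi[1]]=1
    v,u=np.nonzero(m&k); P=np.array([ray(c,a,b,z) for a,b in zip(u,v)])
    return P
E
python3 - <<'E'
from m import *
c=cap('top'); P=cloud(c); I=c['image'].astype(int); hsv=cv2.cvtColor(c['image'],cv2.COLOR_BGR2HSV)
S=spoon(c,.028); 
H=S[S[:,0]<np.min(S[:,0])+.034]; 
print('red n',len(S),'x',S[:,0].min(),S[:,0].max(),'head',H.mean(0))
for lo in np.arange(S[:,0].min(),S[:,0].max(),.03):
    q=S[(S[:,0]>=lo)&(S[:,0]<lo+.03)]; print(lo.round(3),q[:,1].min().round(4),q[:,1].max().round(4),q[:,1].mean().round(4))
m=redmask(c['image']); v,u=np.nonzero(m[:,380:430]); print('spoon z',np.percentile(P[v,u+380,2],[10,50,90]))
# board
bm=np.zeros(I.shape[:2],np.uint8); bm[120:280,250:340]=((I[...,2]>130)&(P[...,2]>.004)&(P[...,2]<.03))[120:280,250:340]
cn=max(cv2.findContours(bm,0,2)[0],key=cv2.contourArea); r=cv2.minAreaRect(cn); print('board',[ray(c,*p,.012).round(4).tolist() for p in cv2.boxPoints(r)],ray(c,*r[0],.012))
# dish rim
dm=np.zeros_like(bm); dm[195:305,135:240]=(I.max(2)>90)[195:305,135:240]
cn=max(cv2.findContours(dm,0,2)[0],key=cv2.contourArea); e=cv2.fitEllipse(cv2.convexHull(cn)); C=ray(c,*e[0],.045);print('dish',C,e[1],C-ray(c,e[0][0]+e[1][0]/2,e[0][1],.045))
for n,mm,z,lo in(('olive',(I.max(2)<75),.017,12),('bite',(hsv[...,1]>25)&(I[...,2]>170),.026,15)):
    k=np.zeros_like(bm);cv2.circle(k,(int(e[0][0]),int(e[0][1])),33,1,-1)
    for i,a,q,_ in comp(mm&(k>0),lo): print(n,a,q.round(0),ray(c,*q,z).round(3), (ray(c,*q,z)-C)[:2].round(3))
for n,(u,v),z in(('rind',(127,182),.04),('ash',(177,143),.036),('heart',(221,163),.026)): print(n,ray(c,u,v,z).round(3),P[v,u].round(3))
E
```

```text
red n 334 x 0.3453944989325213 0.6114138125261417 head [ 0.36038013 -0.29642242  0.028     ]
0.345 -0.3129 -0.2775 -0.2967
0.375 -0.3055 -0.2831 -0.2973
0.405 -0.3065 -0.2893 -0.2996
0.435 -0.3054 -0.2909 -0.3005
0.465 -0.3057 -0.3019 -0.3046
0.495 -0.307 -0.304 -0.3061
0.525 -0.3064 -0.305 -0.3057
0.555 -0.308 -0.3065 -0.3072
0.585 -0.3094 -0.2998 -0.3063
spoon z [0.00350344 0.03550341 0.03855095]
board [[0.6901, 0.0286, 0.012], [0.6917, -0.1141, 0.012], [0.391, -0.1134, 0.012], [0.3898, 0.0257, 0.012]] [ 0.53871578 -0.04328043  0.012     ]
dish [0.41746961 0.20913219 0.045     ] (88.93323516845703, 90.6056900024414) [0.00248312 0.10157494 0.        ]
olive 62 [188. 230.] [0.467 0.21  0.017] [0.05  0.001]
olive 64 [182. 240.] [0.444 0.224 0.017] [0.026 0.015]
olive 61 [195. 240.] [0.444 0.193 0.017] [ 0.027 -0.016]
bite 473 [168. 249.] [0.423 0.257 0.026] [0.005 0.047]
bite 63 [168. 256.] [0.408 0.256 0.026] [-0.009  0.047]
bite 51 [208. 256.] [0.406 0.163 0.026] [-0.011 -0.046]
bite 60 [202. 267.] [0.381 0.178 0.026] [-0.037 -0.031]
bite 65 [175. 268.] [0.38  0.24  0.026] [-0.037  0.031]
bite 62 [188. 272.] [0.369 0.209 0.026] [-0.049 -0.   ]
rind [0.581 0.347 0.04 ] [0.582 0.348 0.038]
ash [0.672 0.231 0.036] [0.671 0.23  0.041]
heart [0.624 0.129 0.026] [0.624 0.129 0.027]
```

carry_out:
  rows:
    - {"dx": 0.12, "dy": -0.14, "yaw": 0.042, "hand": 100}
    - {"dx": 0.24, "dy": -0.28, "yaw": 0.084, "hand": 100}
    - {"dx": 0.36, "dy": -0.42, "yaw": 0.126, "hand": 100}
    - {"dx": 0.48, "dy": -0.56, "yaw": 0.168, "hand": 100}
    - {"dx": 0.6, "dy": -0.7, "yaw": 0.21, "hand": 100}

```text
invalid input
```

carry_out:
  rows:
    - {"dx": 0.12, "dy": -0.14, "dz": 0, "yaw": 0, "hand": 100}
    - {"dx": 0.24, "dy": -0.28, "hand": 100}
    - {"dx": 0.36, "dy": -0.42, "hand": 100}
    - {"dx": 0.48, "dy": -0.56, "hand": 100}
    - {"dx": 0.59, "dy": -0.7, "hand": 100}

```text
invalid input
```

carry_out:
  rows:
    - {"dx": 0, "dy": -0.18, "hand": 100}
    - {"dy": -0.36, "hand": 100}
    - {"dy": -0.54, "hand": 100}
    - {"dy": -0.72, "hand": 100}
    - {"dy": -0.9, "hand": 100}

```text
invalid input
```

carry_out:
  rows:
    - {"dx": 0, "dy": -0.18, "hand": 100}
    - {"dy": -0.36, "hand": 100}
    - {"dy": -0.54, "hand": 100}
    - {"dy": -0.72, "hand": 100}
    - {"dy": -0.9, "hand": 100}

```text
invalid input
```

carry_out:
  rows:
    - {"dx": 0, "dy": -0.18, "dz": -0.1, "hand": 100}
    - {"dy": -0.36, "dz": -0.2, "hand": 100}
    - {"dy": -0.54, "dz": -0.3, "hand": 100}
    - {"dy": -0.66, "dz": -0.4, "hand": 100}
    - {"dy": -0.74, "dz": -0.5, "hand": 100}

```text
invalid input
```

Run:
```python
from m import *
s=ctrl.observe(); print(s['time_s'],s['tcp_pos'],s['orientation'],s['joint_pos'])
c=cap('wrist','w1.png'); P=cloud(c); m=redmask(c['image']); v,u=np.nonzero(m); Q=P[v,u]; 
print(len(Q),np.percentile(Q[:,2],[5,50,95]))
Q=np.array([ray(c,a,b,.036) for a,b in zip(u,v)])
for lo in np.arange(Q[:,0].min(),Q[:,0].max(),.02):
    q=Q[(Q[:,0]>=lo)&(Q[:,0]<lo+.02)]; print(lo.round(3),q[:,1].min().round(4),q[:,1].max().round(4),q[:,1].mean().round(4))
```

```text
0.15 [0.17441835 0.49501546 0.25592023] [-1.55834169e-04  1.68604101e-01  9.85683756e-01 -4.07223365e-04] [ 1.00859684e+00  3.13257896e-01  1.49820635e+00 -2.45084400e-05
  1.33100013e+00 -2.23366974e-01]Traceback (most recent call last):
  File "<stdin>", line 4, in <module>
    return _quantile_unchecked(
        a, q, axis, out, overwrite_input, method, keepdims, weights)
    return _ureduce(a,
                    func=_quantile_ureduce_func,
    ...<5 lines>...
                    overwrite_input=overwrite_input,
                    method=method)
    r = func(a, **kwargs)
    result = _quantile(arr,
                       quantiles=q,
    ...<2 lines>...
                       out=out,
                       weights=wgt)
    slices_having_nans = np.isnan(arr[-1, ...])
                                  ~~~^^^^^^^^^
IndexError: index -1 is out of bounds for axis 0 with size 0
```

View pics/w1.png

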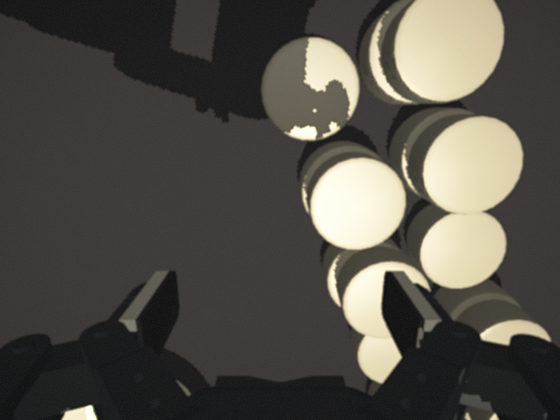

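The moves were refused because every row needs all its fields, so the arm hasn't moved. The wrist view still shows the stacked cheeses under the start pose, with the fingers at (150,300) and (410,300). I'll resend with full rows.

carry_out:
  rows:
    - {"dx": 0.12, "dy": -0.14, "dz": 0, "yaw": 0.042, "hand": 100}
    - {"dx": 0.24, "dy": -0.28, "dz": 0, "yaw": 0.084, "hand": 100}
    - {"dx": 0.36, "dy": -0.42, "dz": 0, "yaw": 0.126, "hand": 100}
    - {"dx": 0.48, "dy": -0.56, "dz": 0, "yaw": 0.168, "hand": 100}
    - {"dx": 0.6, "dy": -0.7, "dz": 0, "yaw": 0.21, "hand": 100}

```text
time_s: 0.62
tcp_pos: [0.2952, 0.3537, 0.2563]
orientation: [-0.0, 0.01, 1.0, -0.0]
wrist_force: [1.3, 0.7, 0.3]
grip_width: 1.002
finger_force: 0.0
```

carry_out:
  rows:
    - {"dx": 0.12, "dy": -0.14, "dz": 0, "yaw": 0, "hand": 100}
    - {"dx": 0.24, "dy": -0.28, "dz": 0, "yaw": 0, "hand": 100}
    - {"dx": 0.36, "dy": -0.42, "dz": 0, "yaw": 0, "hand": 100}
    - {"dx": 0.48, "dy": -0.56, "dz": 0, "yaw": 0, "hand": 100}
    - {"dx": 0.59, "dy": -0.7, "dz": 0, "yaw": 0, "hand": 100}

```text
time_s: 1.03
tcp_pos: [0.4135, 0.2135, 0.2563]
orientation: [0.0, 0.012, 1.0, 0.0]
wrist_force: [0.8, 1.3, -0.1]
grip_width: 1.004
finger_force: 0.0
```

carry_out:
  rows:
    - {"dx": 0, "dy": -0.18, "dz": 0, "yaw": 0, "hand": 100}
    - {"dx": 0, "dy": -0.36, "dz": 0, "yaw": 0, "hand": 100}
    - {"dx": 0, "dy": -0.54, "dz": 0, "yaw": 0, "hand": 100}
    - {"dx": 0, "dy": -0.72, "dz": 0, "yaw": 0, "hand": 100}
    - {"dx": 0, "dy": -0.9, "dz": 0, "yaw": 0, "hand": 100}

```text
time_s: 1.45
tcp_pos: [0.4121, 0.0336, 0.2563]
orientation: [0.0, 0.012, 1.0, 0.0]
wrist_force: [0.1, -0.0, 0.2]
grip_width: 0.996
finger_force: 0.0
```

carry_out:
  rows:
    - {"dx": 0, "dy": -0.18, "dz": 0, "yaw": 0, "hand": 100}
    - {"dx": 0, "dy": -0.36, "dz": 0, "yaw": 0, "hand": 100}
    - {"dx": 0, "dy": -0.54, "dz": 0, "yaw": 0, "hand": 100}
    - {"dx": 0, "dy": -0.72, "dz": 0, "yaw": 0, "hand": 100}
    - {"dx": 0, "dy": -0.9, "dz": 0, "yaw": 0, "hand": 100}

```text
time_s: 1.87
tcp_pos: [0.412, -0.1466, 0.2563]
orientation: [0.0, 0.012, 1.0, -0.0]
wrist_force: [1.2, 0.4, 0.0]
grip_width: 0.998
finger_force: 0.0
```

carry_out:
  rows:
    - {"dx": 0, "dy": -0.18, "dz": -0.1, "yaw": 0, "hand": 100}
    - {"dx": 0, "dy": -0.36, "dz": -0.2, "yaw": 0, "hand": 100}
    - {"dx": 0, "dy": -0.54, "dz": -0.3, "yaw": 0, "hand": 100}
    - {"dx": 0, "dy": -0.66, "dz": -0.4, "yaw": 0, "hand": 100}
    - {"dx": 0, "dy": -0.74, "dz": -0.5, "yaw": 0, "hand": 100}

```text
time_s: 2.28
tcp_pos: [0.412, -0.2953, 0.1551]
orientation: [-0.0, 0.013, 1.0, -0.0]
wrist_force: [0.3, 0.9, -0.3]
grip_width: 1.002
finger_force: 0.0
```

Run:
```python
from m import *
s=ctrl.observe(); print(s['time_s'],s['tcp_pos'],s['orientation'],s['joint_pos'])
c=cap('wrist','w2.png'); P=cloud(c); m=redmask(c['image']); v,u=np.nonzero(m); Q=P[v,u]; 
print(len(Q),np.percentile(Q[:,2],[5,50,95]) if len(Q) else 0)
Q=np.array([ray(c,a,b,.036) for a,b in zip(u,v)])
for lo in np.arange(Q[:,0].min(),Q[:,0].max(),.02):
    q=Q[(Q[:,0]>=lo)&(Q[:,0]<lo+.02)]; print(lo.round(3),q[:,1].min().round(4),q[:,1].max().round(4),q[:,1].mean().round(4))
```

```text
2.2833 [ 0.41200296 -0.29530613  0.15505009] [-1.58344412e-05  1.28623171e-02  9.99917265e-01 -1.52558485e-04] [-8.53271997e-01  3.79143935e-01  1.68827190e+00 -2.58391403e-04
  1.07397068e+00 -2.39821984e+00]
1712 [-7.74754982e-05  3.40000128e-02  3.62600982e-02]
0.343 -0.311 -0.2771 -0.2942
0.363 -0.3104 -0.2778 -0.2943
0.383 -0.3042 -0.2863 -0.2934
0.403 -0.3049 -0.2872 -0.2947
0.423 -0.3052 -0.2875 -0.2952Traceback (most recent call last):
  File "<stdin>", line 7, in <module>
    return umr_minimum(a, axis, None, out, keepdims, initial, where)
ValueError: zero-size array to reduction operation minimum which has no identity
```

carry_out:
  rows:
    - {"dx": 0, "dy": 0, "dz": -0.15, "yaw": 0, "hand": 100}
    - {"dx": 0, "dy": 0, "dz": -0.3, "yaw": 0, "hand": 100}
    - {"dx": 0, "dy": 0, "dz": -0.45, "yaw": 0, "hand": 100}
    - {"dx": 0, "dy": 0, "dz": -0.535, "yaw": 0, "hand": 60}
    - {"dx": 0, "dy": 0, "dz": -0.535, "yaw": 0, "hand": 30}

```text
time_s: 2.75
tcp_pos: [0.4113, -0.2911, 0.0465]
orientation: [-0.002, 0.012, 1.0, 0.002]
wrist_force: [-0.5, 0.9, -0.2]
grip_width: 0.75
finger_force: 0.0
```

carry_out:
  rows:
    - {"dx": 0, "dy": 0, "dz": 0, "yaw": 0, "hand": 0}
    - {"dx": 0, "dy": 0, "dz": 0, "yaw": 0, "hand": 0}
    - {"dx": 0, "dy": 0, "dz": 0, "yaw": 0, "hand": 0}
    - {"dx": 0, "dy": 0, "dz": 0, "yaw": 0, "hand": 0}
    - {"dx": 0, "dy": 0, "dz": 0, "yaw": 0, "hand": 0}

```text
time_s: 3.17
tcp_pos: [0.413, -0.2933, 0.0505]
orientation: [0.001, 0.012, 1.0, -0.001]
wrist_force: [0.1, -0.1, 6.5]
grip_width: 0.166
finger_force: 61.1
```

carry_out:
  rows:
    - {"dx": 0, "dy": 0, "dz": 0, "yaw": 0, "hand": 0}
    - {"dx": 0, "dy": 0, "dz": 0.05, "yaw": 0, "hand": 0}
    - {"dx": 0, "dy": 0, "dz": 0.15, "yaw": 0, "hand": 0}
    - {"dx": 0, "dy": 0, "dz": 0.3, "yaw": 0, "hand": 0}
    - {"dx": 0, "dy": 0, "dz": 0.45, "yaw": 0, "hand": 0}

```text
time_s: 3.58
tcp_pos: [0.4121, -0.2924, 0.1407]
orientation: [-0.001, 0.012, 1.0, 0.001]
wrist_force: [0.3, -0.4, -0.8]
grip_width: 0.162
finger_force: 60.4
```

```bash
cat >> m.py <<'E'
def spoonfit():
    """red points from top+side depth, PCA axis; prints ends"""
    A=[]
    for n in('top','side'):
        c=cap(n); P=cloud(c); m=redmask(c['image'])>0
        if n=='top': m[:130]=0; m[320:]=0; m[:,430:]=0
        Q=P[m&(c['depth']>0)]; Q=Q[Q[:,2]>.004]; 
        C=np.median(Q,0); Q=Q[np.linalg.norm(Q-C,axis=1)<.3]; C=Q.mean(0)
        d=np.linalg.svd(Q-C,full_matrices=False)[2][0]; s=(Q-C)@d
        print(n,len(Q),'ends',(C+d*s.min()).round(4),(C+d*s.max()).round(4),'len',np.ptp(s).round(3),'tilt deg',np.degrees(np.arcsin(d[2]*-np.sign(d[0]))).round(1))
        A.append(Q)
    return A
def st():
    s=ctrl.observe(); print(round(s['time_s'],2),s['tcp_pos'].round(4),'q',s['joint_pos'].round(2),'F',s['wrist_force'].round(1),'g',round(s['grip_width'],3),round(s['finger_force'],1))
E
python3 -c "
from m import *
st(); spoonfit()"
```

```text
3.58 [ 0.4121 -0.2924  0.1407] q [-0.85  0.4   1.71 -0.    1.04 -2.4 ] F [ 0.3 -0.4 -0.8] g 0.162 60.4
top 249 ends [ 0.6101 -0.3013  0.1194] [ 0.4155 -0.2892  0.132 ] len 0.195 tilt deg 3.7
side 724 ends [ 0.8411 -0.4179  0.0346] [ 0.363  -0.2545  0.1551] len 0.519 tilt deg 13.4
```

carry_out:
  rows:
    - {"dx": 0.03, "dy": 0.12, "dz": 0, "yaw": 0, "hand": 0}
    - {"dx": 0.09, "dy": 0.28, "dz": 0, "yaw": 0, "hand": 0}
    - {"dx": 0.15, "dy": 0.45, "dz": 0, "yaw": 0, "hand": 0}
    - {"dx": 0.21, "dy": 0.62, "dz": 0, "yaw": 0, "hand": 0}
    - {"dx": 0.27, "dy": 0.78, "dz": 0, "yaw": 0, "hand": 0}

```text
time_s: 4.1
tcp_pos: [0.4663, -0.1349, 0.1391]
orientation: [-0.0, 0.012, 1.0, 0.0]
wrist_force: [-0.1, -0.2, -0.4]
grip_width: 0.164
finger_force: 60.4
```

carry_out:
  rows:
    - {"dx": 0.01, "dy": 0.15, "dz": -0.05, "yaw": 0, "hand": 0}
    - {"dx": 0.03, "dy": 0.3, "dz": -0.15, "yaw": 0, "hand": 0}
    - {"dx": 0.035, "dy": 0.4, "dz": -0.25, "yaw": 0, "hand": 0}
    - {"dx": 0.035, "dy": 0.47, "dz": -0.32, "yaw": 0, "hand": 0}
    - {"dx": 0.035, "dy": 0.47, "dz": -0.36, "yaw": 0, "hand": 0}

```text
time_s: 4.52
tcp_pos: [0.4721, -0.0403, 0.0655]
orientation: [-0.002, 0.011, 1.0, 0.001]
wrist_force: [-0.2, 0.2, -0.8]
grip_width: 0.166
finger_force: 60.4
```

```bash
python3 -c "
from m import *
st(); spoonfit(); cap('side','s1.png')"
```

```text
4.52 [ 0.4721 -0.0403  0.0655] q [-0.33  0.46  1.86  0.    0.83 -1.88] F [-0.2  0.2 -0.8] g 0.166 60.4
top 69 ends [ 0.6539 -0.0414  0.0492] [ 0.5611 -0.0453  0.0501] len 0.093 tilt deg 0.5
side 585 ends [0.8973 0.0038 0.0428] [ 0.4038 -0.0479  0.0489] len 0.496 tilt deg 0.7
```

View pics/s1.png

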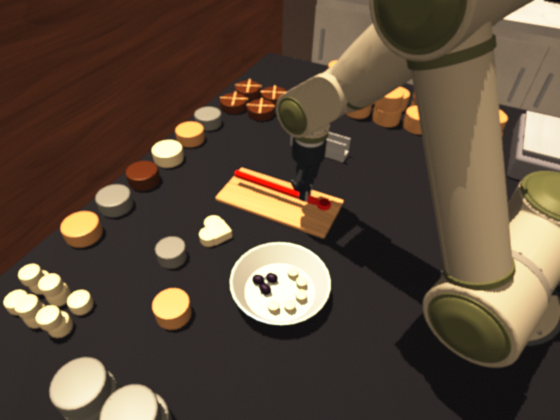

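The spoon is level over the board, with its head at (322,204) and its back end at (237,175). I'll lower it, release it and check the result.

carry_out:
  rows:
    - {"dx": 0, "dy": 0, "dz": -0.05, "yaw": 0, "hand": 0}
    - {"dx": 0, "dy": 0, "dz": -0.1, "yaw": 0, "hand": 0}
    - {"dx": 0, "dy": 0, "dz": -0.12, "yaw": 0, "hand": 0}
    - {"dx": 0, "dy": 0, "dz": -0.125, "yaw": 0, "hand": 0}
    - {"dx": 0, "dy": 0, "dz": -0.125, "yaw": 0, "hand": 0}

```text
time_s: 5.08
tcp_pos: [0.4732, -0.0434, 0.0429]
orientation: [-0.001, 0.012, 1.0, -0.0]
wrist_force: [-7.5, -0.7, 13.9]
grip_width: 0.167
finger_force: 62.3
```

carry_out:
  rows:
    - {"dx": 0, "dy": 0, "dz": 0, "yaw": 0, "hand": 25}
    - {"dx": 0, "dy": 0, "dz": 0, "yaw": 0, "hand": 40}
    - {"dx": 0, "dy": 0, "dz": 0, "yaw": 0, "hand": 70}
    - {"dx": 0, "dy": 0, "dz": 0.05, "yaw": 0, "hand": 100}
    - {"dx": 0, "dy": 0, "dz": 0.15, "yaw": 0, "hand": 100}

```text
time_s: 5.5
tcp_pos: [0.4724, -0.0426, 0.0715]
orientation: [-0.002, 0.012, 1.0, 0.001]
wrist_force: [-0.5, 0.2, 0.2]
grip_width: 0.807
finger_force: 0.0
```

carry_out:
  rows:
    - {"dx": 0, "dy": 0, "dz": 0.15, "yaw": 0, "hand": 100}
    - {"dx": 0.15, "dy": 0, "dz": 0.3, "yaw": 0, "hand": 100}
    - {"dx": 0.3, "dy": 0, "dz": 0.3, "yaw": 0, "hand": 100}
    - {"dx": 0.48, "dy": 0, "dz": 0.3, "yaw": 0, "hand": 100}
    - {"dx": 0.65, "dy": 0, "dz": 0.3, "yaw": 0, "hand": 100}

```text
time_s: 5.92
tcp_pos: [0.6052, -0.0428, 0.1338]
orientation: [0.001, 0.012, 1.0, -0.0]
wrist_force: [0.6, -0.4, 0.2]
grip_width: 0.997
finger_force: 0.0
```

Run:
```python
from m import *
st(); spoonfit()
c=cap('top'); m=redmask(c['image']); m[:130]=0;m[285:]=0;m[:,:240]=0;m[:,350:]=0
v,u=np.nonzero(m); Q=np.array([ray(c,a,b,.027) for a,b in zip(u,v)]); print(len(Q))
for lo in np.arange(Q[:,0].min(),Q[:,0].max(),.02):
    q=Q[(Q[:,0]>=lo)&(Q[:,0]<lo+.02)]
    if len(q): print(lo.round(3),q[:,1].min().round(4),q[:,1].max().round(4),q[:,1].mean().round(4))
print(Q[:,0].max())
```

```text
5.92 [ 0.6052 -0.0428  0.1338] q [-0.26  0.6   1.39  0.    1.15 -1.81] F [ 0.6 -0.4  0.2] g 0.997 0.0
  return _methods._mean(a, axis=axis, dtype=dtype,
  ret = um.true_divide(
m.py:20: RuntimeWarning: Mean of empty slice.
  C=np.median(Q,0); Q=Q[np.linalg.norm(Q-C,axis=1)<.3]; C=Q.mean(0)
Traceback (most recent call last):
  File "m.py", line 21, in spoonfit
    d=np.linalg.svd(Q-C,full_matrices=False)[2][0]; s=(Q-C)@d
      ~~~~~~~~~~~~~~~~~~~~~~~~~~~~~~~~~~~~~~~~~^^^
IndexError: index 0 is out of bounds for axis 0 with size 0
```

```bash
cat >> m.py <<'E'
def red_on_plane(n,z,zmin=None):
    c=cap(n); m=redmask(c['image']); v,u=np.nonzero(m)
    Q=np.array([ray(c,a,b,z) for a,b in zip(u,v)]); print(n,len(Q))
    if not len(Q): return
    Q=Q[(abs(Q[:,1]-.0)<.25)&(Q[:,0]>.25)&(Q[:,0]<.75)]
    for lo in np.arange(Q[:,0].min(),Q[:,0].max(),.03):
        q=Q[(Q[:,0]>=lo)&(Q[:,0]<lo+.03)]
        if len(q): print(lo.round(3),q[:,1].min().round(4),q[:,1].max().round(4))
    print('x',Q[:,0].min(),Q[:,0].max())
E
python3 - <<'E'
from m import *
red_on_plane('wrist',.028); red_on_plane('side',.024)
E
```

```text
wrist 5149
0.477 -0.0533 -0.0374
0.507 -0.0541 -0.0386
0.537 -0.0551 -0.0391
0.567 -0.0552 -0.0403
0.597 -0.056 -0.0409
0.627 -0.0569 -0.0422
0.657 -0.0568 -0.0435
x 0.4766220872458186 0.6660505857261696
side 899
0.402 -0.0559 -0.0185
0.432 -0.0536 -0.0278
0.462 -0.0547 -0.0265
0.492 -0.0558 -0.0273
0.522 -0.057 -0.0272
0.552 -0.0581 -0.0281
0.582 -0.0545 -0.0324
0.612 -0.0545 -0.0344
0.642 -0.0557 -0.0343
x 0.40232236010342354 0.6682441793950189
```

carry_out:
  rows:
    - {"dx": -0.02, "dy": -0.028, "dz": -0.15, "yaw": 0, "hand": 100}
    - {"dx": -0.02, "dy": -0.028, "dz": -0.3, "yaw": 0, "hand": 100}
    - {"dx": -0.02, "dy": -0.028, "dz": -0.42, "yaw": 0, "hand": 100}
    - {"dx": -0.02, "dy": -0.028, "dz": -0.46, "yaw": 0, "hand": 60}
    - {"dx": -0.02, "dy": -0.028, "dz": -0.46, "yaw": 0, "hand": 30}

```text
time_s: 6.48
tcp_pos: [0.598, -0.0482, 0.0391]
orientation: [-0.002, 0.012, 1.0, 0.0]
wrist_force: [0.3, -0.2, 0.1]
grip_width: 0.743
finger_force: 0.0
```

carry_out:
  rows:
    - {"dx": 0, "dy": 0, "dz": 0, "yaw": 0, "hand": 0}
    - {"dx": 0, "dy": 0, "dz": 0, "yaw": 0, "hand": 0}
    - {"dx": 0, "dy": 0, "dz": 0, "yaw": 0, "hand": 0}
    - {"dx": 0, "dy": 0, "dz": 0, "yaw": 0, "hand": 0}
    - {"dx": 0, "dy": 0, "dz": 0, "yaw": 0, "hand": 0}

```text
time_s: 6.9
tcp_pos: [0.6002, -0.0486, 0.0419]
orientation: [0.001, 0.012, 1.0, -0.0]
wrist_force: [-1.0, 0.5, 7.2]
grip_width: 0.165
finger_force: 60.0
```

carry_out:
  rows:
    - {"dx": 0, "dy": 0, "dz": 0, "yaw": 0, "hand": 0}
    - {"dx": 0, "dy": 0, "dz": 0.05, "yaw": 0, "hand": 0}
    - {"dx": 0, "dy": 0, "dz": 0.15, "yaw": 0, "hand": 0}
    - {"dx": 0, "dy": 0, "dz": 0.25, "yaw": 0, "hand": 0}
    - {"dx": 0, "dy": 0, "dz": 0.3, "yaw": 0, "hand": 0}

```text
time_s: 7.32
tcp_pos: [0.6004, -0.0486, 0.1034]
orientation: [0.002, 0.012, 1.0, -0.0]
wrist_force: [0.4, 0.2, -0.0]
grip_width: 0.169
finger_force: 59.1
```

Run:
```python
from m import *
st()
c=cap('side','s2.png'); P=cloud(c); m=redmask(c['image'])>0; Q=P[m]; Q=Q[(Q[:,0]<.7)&(Q[:,0]>.35)&(Q[:,2]>.01)&(abs(Q[:,1])<.12)]
for lo in np.arange(Q[:,0].min(),Q[:,0].max(),.03):
    q=Q[(Q[:,0]>=lo)&(Q[:,0]<lo+.03)]
    if len(q): print(lo.round(3),q[:,1].mean().round(4),np.percentile(q[:,2],[5,50,95]).round(4),len(q))
```

```text
7.32 [ 0.6004 -0.0486  0.1034] q [-0.28  0.63  1.43 -0.    1.07 -1.82] F [ 0.4  0.2 -0. ] g 0.169 59.1
0.404 -0.0317 [0.081  0.086  0.0892] 55
0.434 -0.0407 [0.0798 0.0878 0.0915] 86
0.464 -0.0411 [0.0781 0.0881 0.0911] 92
0.494 -0.0419 [0.0791 0.0882 0.0917] 84
0.524 -0.042 [0.0805 0.0888 0.092 ] 76
0.554 -0.0434 [0.0805 0.0889 0.0914] 77
0.584 -0.0307 [0.0859 0.0923 0.1331] 27
0.614 -0.0447 [0.0791 0.0882 0.092 ] 67
0.644 -0.046 [0.0788 0.0889 0.0921] 72
```

carry_out:
  rows:
    - {"dx": -0.06, "dy": -0.02, "dz": 0, "yaw": -0.06, "hand": 0}
    - {"dx": -0.12, "dy": -0.05, "dz": 0, "yaw": -0.13, "hand": 0}
    - {"dx": -0.18, "dy": -0.07, "dz": 0, "yaw": -0.2, "hand": 0}
    - {"dx": -0.24, "dy": -0.1, "dz": 0, "yaw": -0.27, "hand": 0}
    - {"dx": -0.3, "dy": -0.12, "dz": 0, "yaw": -0.34, "hand": 0}

```text
time_s: 7.78
tcp_pos: [0.5386, -0.0727, 0.0998]
orientation: [-0.0, 0.266, 0.964, -0.0]
wrist_force: [0.1, 0.1, -0.6]
grip_width: 0.172
finger_force: 59.0
```

carry_out:
  rows:
    - {"dx": -0.06, "dy": -0.02, "dz": 0, "yaw": -0.07, "hand": 0}
    - {"dx": -0.12, "dy": -0.05, "dz": 0, "yaw": -0.14, "hand": 0}
    - {"dx": -0.18, "dy": -0.07, "dz": 0, "yaw": -0.21, "hand": 0}
    - {"dx": -0.24, "dy": -0.1, "dz": 0, "yaw": -0.28, "hand": 0}
    - {"dx": -0.3, "dy": -0.12, "dz": 0, "yaw": -0.35, "hand": 0}

```text
time_s: 8.2
tcp_pos: [0.4787, -0.0967, 0.0999]
orientation: [-0.0, 0.507, 0.862, -0.0]
wrist_force: [1.6, -0.5, -1.0]
grip_width: 0.164
finger_force: 59.0
```

carry_out:
  rows:
    - {"dx": -0.06, "dy": -0.02, "dz": 0, "yaw": -0.07, "hand": 0}
    - {"dx": -0.12, "dy": -0.05, "dz": 0, "yaw": -0.14, "hand": 0}
    - {"dx": -0.18, "dy": -0.07, "dz": 0, "yaw": -0.21, "hand": 0}
    - {"dx": -0.24, "dy": -0.1, "dz": 0, "yaw": -0.28, "hand": 0}
    - {"dx": -0.31, "dy": -0.12, "dz": 0, "yaw": -0.34, "hand": 0}

```text
time_s: 8.62
tcp_pos: [0.4169, -0.1207, 0.1001]
orientation: [-0.0, 0.708, 0.706, -0.0]
wrist_force: [-0.1, -0.1, 0.6]
grip_width: 0.166
finger_force: 59.0
```

```bash
cat >> m.py <<'E'
def held(f=None,n='side'):
    st(); c=cap(n,f); P=cloud(c); m=redmask(c['image'])>0; Q=P[m]; Q=Q[(Q[:,0]<.58)&(Q[:,0]>.3)&(Q[:,2]>.004)&(Q[:,1]>-.2)&(Q[:,1]<.35)]
    for lo in np.arange(Q[:,1].min(),Q[:,1].max(),.03):
        q=Q[(Q[:,1]>=lo)&(Q[:,1]<lo+.03)]
        if len(q)>5: print('y',lo.round(3),'x',q[:,0].mean().round(4),'z',np.percentile(q[:,2],[5,50,95]).round(4),len(q))
    print('ymax',np.percentile(Q[:,1],99.5))
E
python3 -c "
from m import *
held()"
```

```text
8.62 [ 0.4169 -0.1207  0.1001] q [-0.55  0.33  1.95 -0.    0.87 -0.55] F [-0.1 -0.1  0.6] g 0.166 59.0
y -0.164 x 0.4204 z [0.0846 0.0871 0.089 ] 14
y -0.134 x 0.4171 z [0.0845 0.0868 0.113 ] 43
y -0.104 x 0.4152 z [0.0851 0.087  0.089 ] 51
y -0.074 x 0.4152 z [0.0806 0.0862 0.0886] 63
y -0.044 x 0.4149 z [0.083  0.0866 0.0895] 57
y -0.014 x 0.4152 z [0.0851 0.0866 0.0882] 50
y 0.016 x 0.4151 z [0.0831 0.0865 0.0885] 57
y 0.046 x 0.4156 z [0.0805 0.0848 0.0874] 129
ymax 0.07477801933865498
```

carry_out:
  rows:
    - {"dx": 0, "dy": 0, "dz": -0.1, "yaw": 0, "hand": 0}
    - {"dx": 0, "dy": 0, "dz": -0.22, "yaw": 0, "hand": 0}
    - {"dx": 0, "dy": 0.05, "dz": -0.26, "yaw": 0, "hand": 0}
    - {"dx": 0, "dy": 0.12, "dz": -0.26, "yaw": 0, "hand": 0}
    - {"dx": 0, "dy": 0.18, "dz": -0.26, "yaw": 0, "hand": 0}

```text
time_s: 9.08
tcp_pos: [0.4171, -0.0831, 0.0478]
orientation: [-0.001, 0.706, 0.708, -0.0]
wrist_force: [0.8, 1.0, -0.3]
grip_width: 0.166
finger_force: 59.0
```

carry_out:
  rows:
    - {"dx": 0, "dy": 0.02, "dz": 0.0, "yaw": 0, "hand": 0}
    - {"dx": 0, "dy": 0.04, "dz": 0.02, "yaw": 0, "hand": 0}
    - {"dx": 0, "dy": 0.05, "dz": 0.06, "yaw": 0, "hand": 0}
    - {"dx": 0, "dy": 0.06, "dz": 0.09, "yaw": 0, "hand": 0}
    - {"dx": 0, "dy": 0.07, "dz": 0.12, "yaw": 0, "hand": 0}

```text
time_s: 9.5
tcp_pos: [0.4196, -0.0735, 0.0742]
orientation: [0.004, 0.706, 0.709, -0.001]
wrist_force: [1.3, -7.6, -2.7]
grip_width: 0.163
finger_force: 58.6
```

```bash
python3 -c "
from m import *
held('s3.png')"
```

```text
9.5 [ 0.4196 -0.0735  0.0742] q [-0.45  0.36  2.   -0.01  0.78 -0.45] F [ 1.3 -7.6 -2.7] g 0.163 58.6
y -0.112 x 0.4232 z [0.0608 0.0635 0.0655] 26
y -0.082 x 0.4171 z [0.0571 0.0602 0.1054] 57
y -0.052 x 0.4165 z [0.0484 0.0554 0.0591] 63
y -0.022 x 0.4156 z [0.0387 0.0518 0.0546] 60
y 0.008 x 0.415 z [0.0392 0.0485 0.0516] 66
y 0.038 x 0.4153 z [0.0363 0.0445 0.0476] 75
y 0.068 x 0.4167 z [0.0353 0.0397 0.0432] 109
ymax 0.09902091226324605
```

View pics/s3.png

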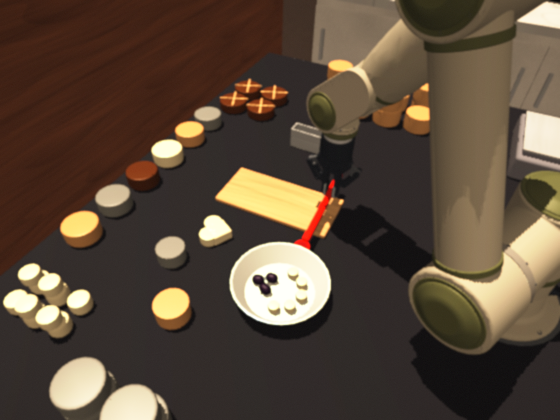

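The spoon is pivoting in the grip as intended. Its head is caught under the dish's flared wall at (302,245), and the tilt is about 8°. I'll continue the arc.

carry_out:
  rows:
    - {"dx": 0, "dy": 0.015, "dz": 0.03, "yaw": 0, "hand": 0}
    - {"dx": 0, "dy": 0.03, "dz": 0.06, "yaw": 0, "hand": 0}
    - {"dx": 0, "dy": 0.04, "dz": 0.09, "yaw": 0, "hand": 0}
    - {"dx": 0, "dy": 0.055, "dz": 0.12, "yaw": 0, "hand": 0}
    - {"dx": 0, "dy": 0.065, "dz": 0.15, "yaw": 0, "hand": 0}

```text
time_s: 9.97
tcp_pos: [0.4181, -0.058, 0.1033]
orientation: [0.001, 0.706, 0.708, -0.0]
wrist_force: [-2.1, -5.1, -0.4]
grip_width: 0.165
finger_force: 58.5
```

carry_out:
  rows:
    - {"dx": 0, "dy": 0.015, "dz": 0.03, "yaw": 0, "hand": 0}
    - {"dx": 0, "dy": 0.03, "dz": 0.06, "yaw": 0, "hand": 0}
    - {"dx": 0, "dy": 0.045, "dz": 0.09, "yaw": 0, "hand": 0}
    - {"dx": 0, "dy": 0.06, "dz": 0.12, "yaw": 0, "hand": 0}
    - {"dx": 0, "dy": 0.08, "dz": 0.145, "yaw": 0, "hand": 0}

```text
time_s: 10.38
tcp_pos: [0.4176, -0.0412, 0.132]
orientation: [0.0, 0.706, 0.708, 0.0]
wrist_force: [-1.7, -3.8, -1.6]
grip_width: 0.164
finger_force: 58.6
```

```bash
python3 -c "
from m import *
held()"
```

```text
10.38 [ 0.4176 -0.0412  0.132 ] q [-0.38  0.24  1.96 -0.    0.94 -0.38] F [-1.7 -3.8 -1.6] g 0.164 58.6
y -0.077 x 0.4209 z [0.1193 0.1224 0.1314] 27
y -0.047 x 0.4148 z [0.1023 0.111  0.1598] 94
y -0.017 x 0.4113 z [0.0855 0.0961 0.1019] 31
y 0.013 x 0.4112 z [0.0703 0.0769 0.087 ] 43
y 0.043 x 0.4138 z [0.0531 0.0627 0.0707] 74
y 0.073 x 0.4142 z [0.0391 0.0478 0.056 ] 102
ymax 0.09893786618480921
```

carry_out:
  rows:
    - {"dx": 0, "dy": 0.017, "dz": 0.03, "yaw": 0, "hand": 0}
    - {"dx": 0, "dy": 0.034, "dz": 0.06, "yaw": 0, "hand": 0}
    - {"dx": 0, "dy": 0.055, "dz": 0.09, "yaw": 0, "hand": 0}
    - {"dx": 0, "dy": 0.075, "dz": 0.12, "yaw": 0, "hand": 0}
    - {"dx": 0, "dy": 0.085, "dz": 0.13, "yaw": 0, "hand": 0}

```text
time_s: 10.85
tcp_pos: [0.4178, -0.024, 0.1583]
orientation: [0.001, 0.706, 0.708, 0.0]
wrist_force: [-0.4, -3.1, -1.7]
grip_width: 0.162
finger_force: 58.6
```

carry_out:
  rows:
    - {"dx": 0, "dy": -0.1, "dz": 0, "yaw": 0, "hand": 0}
    - {"dx": 0, "dy": -0.25, "dz": 0.1, "yaw": 0, "hand": 0}
    - {"dx": 0, "dy": -0.25, "dz": 0.25, "yaw": 0, "hand": 0}
    - {"dx": 0, "dy": -0.25, "dz": 0.35, "yaw": 0, "hand": 0}
    - {"dx": 0, "dy": -0.25, "dz": 0.4, "yaw": 0, "hand": 0}

```text
time_s: 11.27
tcp_pos: [0.4179, -0.0744, 0.2397]
orientation: [0.001, 0.707, 0.708, 0.001]
wrist_force: [-0.7, 0.9, -0.4]
grip_width: 0.16
finger_force: 58.8
```

```bash
python3 -c "
from m import *
held(); held(n='top')"
```

```text
11.27 [ 0.4179 -0.0744  0.2397] q [-0.45  0.1   1.8   0.    1.23 -0.46] F [-0.7  0.9 -0.4] g 0.16 58.8
y -0.134 x 0.4224 z [0.2393 0.2448 0.2469] 8
y -0.104 x 0.4202 z [0.222  0.2298 0.2409] 51
y -0.074 x 0.4148 z [0.1996 0.2112 0.2652] 126
y -0.044 x 0.4161 z [0.1773 0.1889 0.2005] 134
y -0.014 x 0.4161 z [0.156  0.1682 0.1784] 137
y 0.016 x 0.4169 z [0.1372 0.1484 0.1585] 123
y 0.046 x 0.4167 z [0.1191 0.1266 0.1344] 156
ymax 0.07018291403225388
11.32 [ 0.4183 -0.0744  0.2404] q [-0.45  0.1   1.8   0.    1.23 -0.46] F [ 0.5 -0.3  2. ] g 0.165 58.8
y -0.019 x 0.4188 z [0.1631 0.1736 0.3432] 109
y 0.011 x 0.4196 z [0.1414 0.152  0.1611] 95
y 0.041 x 0.4204 z [0.1209 0.1304 0.1389] 196
ymax 0.06991474873126127
```

Run:
```python
from m import *
c=cap('side','s4.png'); I=c['image'][100:340,180:420]; cv2.imwrite('pics/s4c.png',cv2.resize(I,None,fx=2.4,fy=2.4))
```

```text
(no output)
```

View pics/s4c.png

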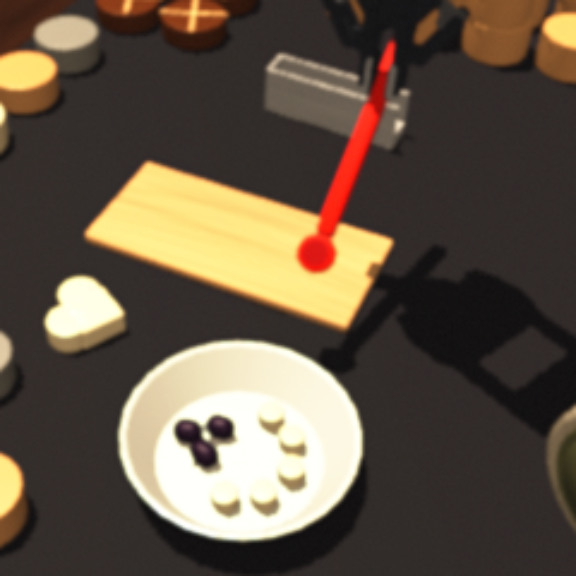

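The crop shows the spoon tilted well down, with its head at about (312,205) in the full side frame. I'll measure the head centre directly.

Run:
```python
from m import *
st()
for n in('side','top'):
    c=cap(n); m=redmask(c['image']); 
    if n=='top': m[:,350:]=0; m[:,:240]=0; m[:150]=0; m[320:]=0
    else: m[:,400:]=0; m[:100]=0
    e=cv2.morphologyEx(m,cv2.MORPH_OPEN,cv2.getStructuringElement(cv2.MORPH_ELLIPSE,(9,9)))
    P=cloud(c)
    for i,a,q,mm in comp(e,20): 
        Q=P[mm]; print(n,a,q.round(1),np.median(Q,0).round(4),'y',Q[:,1].min().round(4),Q[:,1].max().round(4),'z',np.percentile(Q[:,2],[5,95]).round(4))
```

```text
11.42 [ 0.4174 -0.074   0.2373] q [-0.45  0.11  1.81  0.    1.23 -0.46] F [ 0.1 -0.   0.1] g 0.162 58.8
side 338 [323.6 174.1] [ 0.4168 -0.0048  0.1645] y -0.2764 0.0344 z [0.0014 0.1887]
side 153 [311.6 206. ] [0.4158 0.061  0.1245] y 0.048 0.6823 z [0.1169 0.1323]
top 241 [254.  248.6] [0.4178 0.0528 0.1273] y 0.0314 0.073 z [0.1145 0.1426]
```

carry_out:
  rows:
    - {"dx": 0, "dy": 0.1, "dz": 0, "yaw": 0, "hand": 0}
    - {"dx": -0.01, "dy": 0.28, "dz": 0, "yaw": 0, "hand": 0}
    - {"dx": -0.02, "dy": 0.46, "dz": 0, "yaw": 0, "hand": 0}
    - {"dx": -0.03, "dy": 0.64, "dz": 0, "yaw": 0, "hand": 0}
    - {"dx": -0.03, "dy": 0.78, "dz": 0, "yaw": 0, "hand": 0}

```text
time_s: 11.93
tcp_pos: [0.4103, 0.084, 0.2363]
orientation: [-0.001, 0.706, 0.708, -0.001]
wrist_force: [0.8, -0.9, -0.5]
grip_width: 0.161
finger_force: 58.7
```

carry_out:
  rows:
    - {"dx": 0, "dy": 0, "dz": -0.05, "yaw": 0, "hand": 0}
    - {"dx": 0, "dy": 0, "dz": -0.15, "yaw": 0, "hand": 0}
    - {"dx": 0, "dy": 0, "dz": -0.25, "yaw": 0, "hand": 0}
    - {"dx": 0, "dy": 0, "dz": -0.3, "yaw": 0, "hand": 0}
    - {"dx": 0, "dy": 0, "dz": -0.3, "yaw": 0, "hand": 0}

```text
time_s: 12.35
tcp_pos: [0.4099, 0.0819, 0.1745]
orientation: [-0.002, 0.706, 0.708, -0.002]
wrist_force: [-0.6, -0.7, -1.2]
grip_width: 0.163
finger_force: 58.7
```

```bash
cat >> m.py <<'E'
D=np.array([.4175,.209])
def dish(f=None,n='side'):
    """head, olives, bites relative to dish centre"""
    st(); c=cap(n,f); I=c['image'].astype(int); P=cloud(c); K,R,t=c['intrinsics'],c['R'],c['t']
    # mask: pixels whose floor ray lies in dish
    v,u=np.indices(I.shape[:2]); d=np.stack([(u-K[0,2])/K[0,0],(v-K[1,2])/K[1,1],np.ones(u.shape)],-1)@R; o=-R.T@t
    X=o+d*((.017-o[2])/d[...,2])[...,None]; ins=np.hypot(X[...,0]-D[0],X[...,1]-D[1])<.078
    m=redmask(c['image']); e=cv2.morphologyEx(m,cv2.MORPH_OPEN,cv2.getStructuringElement(cv2.MORPH_ELLIPSE,(9,9)))
    for i,a,q,mm in comp(e,40):
        p=np.median(P[mm],0)
        if abs(p[1]-D[1])<.2 and abs(p[0]-D[0])<.15: print('head surf',a,(p[:2]-D).round(4),'z',p[2].round(4))
    for i,a,q,mm in comp((I.max(2)<75)&ins,8): print('olive',a,q.round(0),(ray(c,*q,.017)[:2]-D).round(3))
    if f:
        g=c['image'][220:350,210:350]; cv2.imwrite('pics/'+f,cv2.resize(g,None,fx=4,fy=4,interpolation=2))
E
python3 -c "
from m import *
dish(); dish(n='top')"
```

```text
12.35 [0.4099 0.0819 0.1745] q [-0.08  0.17  1.91  0.    1.06 -0.09] F [-0.6 -0.7 -1.2] g 0.163 58.7
head surf 157 [-0.0092 -0.0668] z 0.1117
head surf 187 [-0.0085  0.0067] z 0.0621
olive 35 [270. 279.] [ 0.028 -0.01 ]
olive 129 [262. 285.] [0.036 0.012]
12.4 [0.4106 0.0818 0.176 ] q [-0.08  0.17  1.91  0.    1.07 -0.09] F [-0.4 -0.8 -0. ] g 0.165 58.7
olive 28 [186. 229.] [0.053 0.005]
olive 50 [181. 240.] [0.026 0.017]
olive 37 [198. 258.] [-0.015 -0.023]
olive 13 [196. 272.] [-0.049 -0.016]
```

carry_out:
  rows:
    - {"dx": 0, "dy": 0, "dz": -0.06, "yaw": 0, "hand": 0}
    - {"dx": 0, "dy": 0, "dz": -0.12, "yaw": 0, "hand": 0}
    - {"dx": 0, "dy": 0, "dz": -0.16, "yaw": 0, "hand": 0}
    - {"dx": 0, "dy": 0, "dz": -0.17, "yaw": 0, "hand": 0}
    - {"dx": 0, "dy": 0, "dz": -0.17, "yaw": 0, "hand": 0}

```text
time_s: 12.87
tcp_pos: [0.4115, 0.0815, 0.1433]
orientation: [-0.0, 0.706, 0.708, -0.0]
wrist_force: [-0.3, -0.3, -1.2]
grip_width: 0.161
finger_force: 58.7
```

carry_out:
  rows:
    - {"dx": 0.03, "dy": -0.005, "dz": 0, "yaw": 0, "hand": 0}
    - {"dx": 0.07, "dy": -0.01, "dz": 0, "yaw": 0, "hand": 0}
    - {"dx": 0.11, "dy": -0.015, "dz": 0, "yaw": 0, "hand": 0}
    - {"dx": 0.15, "dy": -0.015, "dz": 0, "yaw": 0, "hand": 0}
    - {"dx": 0.19, "dy": -0.015, "dz": 0, "yaw": 0, "hand": 0}

```text
time_s: 13.28
tcp_pos: [0.4507, 0.0785, 0.1435]
orientation: [0.0, 0.706, 0.708, 0.0]
wrist_force: [0.4, -0.4, 0.5]
grip_width: 0.16
finger_force: 58.8
```

```bash
python3 -c "
from m import *
dish('d1.png'); dish(n='top')"
```

```text
13.28 [0.4507 0.0785 0.1435] q [-0.08  0.3   1.84  0.    1.   -0.09] F [ 0.4 -0.4  0.5] g 0.16 58.8
head surf 177 [ 0.0315 -0.082 ] z 0.0898
head surf 183 [0.0304 0.0051] z 0.035
olive 56 [251. 280.] [0.062 0.009]
olive 72 [260. 293.] [0.031 0.03 ]
13.33 [0.4517 0.0783 0.1435] q [-0.08  0.3   1.84  0.    1.   -0.09] F [-1.4 -0.4 -0.2] g 0.164 58.7
olive 54 [186. 224.] [0.064 0.007]
olive 37 [203. 233.] [ 0.041 -0.035]
olive 65 [177. 238.] [0.033 0.028]
olive 13 [200. 249.] [ 0.004 -0.026]
```

View pics/d1.png

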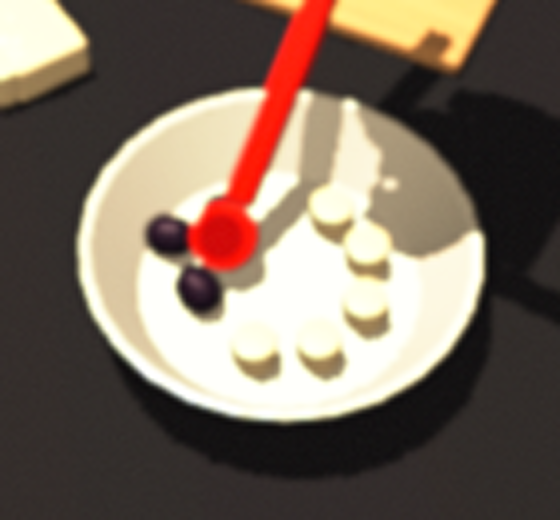

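The crop shows the head at (222,235) pushed in among the olives, two of them at (168,235) and (200,288). All five bites are in the dish. Now for one full turn.

carry_out:
  rows:
    - {"dx": 0.03, "dy": 0.05, "dz": -0.01, "yaw": 0, "hand": 0}
    - {"dx": 0.02, "dy": 0.095, "dz": -0.015, "yaw": 0, "hand": 0}
    - {"dx": -0.005, "dy": 0.135, "dz": -0.015, "yaw": 0, "hand": 0}
    - {"dx": -0.045, "dy": 0.17, "dz": -0.015, "yaw": 0, "hand": 0}
    - {"dx": -0.09, "dy": 0.19, "dz": -0.015, "yaw": 0, "hand": 0}

```text
time_s: 13.8
tcp_pos: [0.4322, 0.1158, 0.1416]
orientation: [0.003, 0.706, 0.708, -0.0]
wrist_force: [2.1, -24.6, 17.5]
grip_width: 0.168
finger_force: 62.6
```

carry_out:
  rows:
    - {"dx": -0.05, "dy": 0.01, "dz": 0, "yaw": 0, "hand": 0}
    - {"dx": -0.1, "dy": 0.005, "dz": 0, "yaw": 0, "hand": 0}
    - {"dx": -0.145, "dy": -0.01, "dz": 0, "yaw": 0, "hand": 0}
    - {"dx": -0.19, "dy": -0.035, "dz": 0, "yaw": 0, "hand": 0}
    - {"dx": -0.225, "dy": -0.075, "dz": 0, "yaw": 0, "hand": 0}

```text
time_s: 14.22
tcp_pos: [0.3861, 0.1019, 0.1409]
orientation: [0.001, 0.706, 0.708, 0.001]
wrist_force: [1.9, -1.3, 1.5]
grip_width: 0.161
finger_force: 60.9
```

carry_out:
  rows:
    - {"dx": -0.025, "dy": -0.045, "dz": 0, "yaw": 0, "hand": 0}
    - {"dx": -0.035, "dy": -0.09, "dz": 0, "yaw": 0, "hand": 0}
    - {"dx": -0.035, "dy": -0.14, "dz": 0, "yaw": 0, "hand": 0}
    - {"dx": -0.025, "dy": -0.19, "dz": 0, "yaw": 0, "hand": 0}
    - {"dx": 0, "dy": -0.235, "dz": 0, "yaw": 0, "hand": 0}

```text
time_s: 14.63
tcp_pos: [0.3859, 0.0539, 0.1402]
orientation: [-0.001, 0.707, 0.708, -0.0]
wrist_force: [0.7, 1.3, 0.2]
grip_width: 0.166
finger_force: 61.2
```

```bash
python3 -c "
from m import *
dish()"
```

```text
14.63 [0.3859 0.0539 0.1402] q [-0.16  0.17  2.03  0.    0.95 -0.17] F [0.7 1.3 0.2] g 0.166 61.2
head surf 162 [-0.0325 -0.0942] z 0.0805
head surf 177 [-0.034  -0.0171] z 0.0339
olive 61 [266. 269.] [ 0.047 -0.03 ]
olive 62 [255. 284.] [0.051 0.015]
olive 71 [255. 305.] [0.026 0.061]
```

carry_out:
  rows:
    - {"dx": 0.035, "dy": -0.045, "dz": 0, "yaw": 0, "hand": 0}
    - {"dx": 0.08, "dy": -0.075, "dz": 0, "yaw": 0, "hand": 0}
    - {"dx": 0.125, "dy": -0.095, "dz": 0, "yaw": 0, "hand": 0}
    - {"dx": 0.175, "dy": -0.1, "dz": 0, "yaw": 0, "hand": 0}
    - {"dx": 0.225, "dy": -0.09, "dz": 0, "yaw": 0, "hand": 0}

```text
time_s: 15.1
tcp_pos: [0.4324, 0.0361, 0.1401]
orientation: [-0.0, 0.706, 0.708, -0.0]
wrist_force: [-0.9, 0.4, 1.0]
grip_width: 0.162
finger_force: 61.2
```

carry_out:
  rows:
    - {"dx": 0.045, "dy": 0.02, "dz": 0, "yaw": 0, "hand": 0}
    - {"dx": 0.085, "dy": 0.055, "dz": 0, "yaw": 0, "hand": 0}
    - {"dx": 0.115, "dy": 0.095, "dz": 0, "yaw": 0, "hand": 0}
    - {"dx": 0.13, "dy": 0.14, "dz": 0, "yaw": 0, "hand": 0}
    - {"dx": 0.14, "dy": 0.19, "dz": 0, "yaw": 0, "hand": 0}

```text
time_s: 15.52
tcp_pos: [0.4594, 0.0754, 0.14]
orientation: [-0.0, 0.706, 0.708, -0.001]
wrist_force: [-2.3, -0.3, 1.1]
grip_width: 0.166
finger_force: 61.4
```

```bash
python3 -c "
from m import *
dish('d2.png')"
```

```text
15.52 [0.4594 0.0754 0.14  ] q [-0.09  0.32  1.82 -0.    1.   -0.09] F [-2.3 -0.3  1.1] g 0.166 61.4
head surf 191 [ 0.039  -0.0842] z 0.0841
head surf 175 [0.0369 0.0009] z 0.029
olive 144 [252. 282.] [0.057 0.015]
olive 69 [255. 305.] [0.026 0.062]
```

View pics/d2.png

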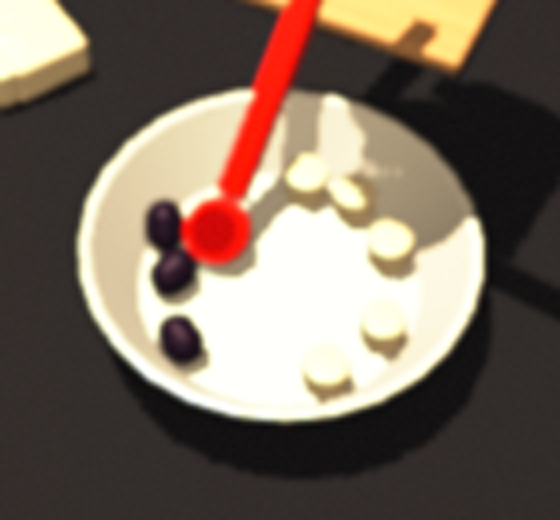

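The crop shows the olives strung along the left wall at (165,222), (173,270) and (180,338). The head is at (215,230), with all pieces inside. Next is the second turn.

carry_out:
  rows:
    - {"dx": 0.005, "dy": 0.05, "dz": 0, "yaw": 0, "hand": 0}
    - {"dx": -0.01, "dy": 0.095, "dz": 0, "yaw": 0, "hand": 0}
    - {"dx": -0.04, "dy": 0.135, "dz": 0, "yaw": 0, "hand": 0}
    - {"dx": -0.08, "dy": 0.165, "dz": 0, "yaw": 0, "hand": 0}
    - {"dx": -0.125, "dy": 0.18, "dz": 0, "yaw": 0, "hand": 0}

```text
time_s: 15.98
tcp_pos: [0.4337, 0.1114, 0.1404]
orientation: [0.0, 0.706, 0.708, 0.0]
wrist_force: [-0.8, -0.5, -0.6]
grip_width: 0.164
finger_force: 61.1
```

carry_out:
  rows:
    - {"dx": -0.05, "dy": 0.005, "dz": 0, "yaw": 0, "hand": 0}
    - {"dx": -0.1, "dy": 0.005, "dz": 0, "yaw": 0, "hand": 0}
    - {"dx": -0.145, "dy": -0.01, "dz": 0, "yaw": 0, "hand": 0}
    - {"dx": -0.19, "dy": -0.03, "dz": 0, "yaw": 0, "hand": 0}
    - {"dx": -0.225, "dy": -0.06, "dz": 0, "yaw": 0, "hand": 0}

```text
time_s: 16.4
tcp_pos: [0.3885, 0.0986, 0.1405]
orientation: [0.0, 0.706, 0.708, 0.0]
wrist_force: [1.6, -2.2, 0.2]
grip_width: 0.16
finger_force: 61.2
```

carry_out:
  rows:
    - {"dx": -0.025, "dy": -0.045, "dz": 0, "yaw": 0, "hand": 0}
    - {"dx": -0.035, "dy": -0.09, "dz": 0, "yaw": 0, "hand": 0}
    - {"dx": -0.035, "dy": -0.14, "dz": 0, "yaw": 0, "hand": 0}
    - {"dx": -0.025, "dy": -0.19, "dz": 0, "yaw": 0, "hand": 0}
    - {"dx": 0, "dy": -0.235, "dz": 0, "yaw": 0, "hand": 0}

```text
time_s: 16.82
tcp_pos: [0.3894, 0.0505, 0.1404]
orientation: [-0.0, 0.707, 0.707, 0.0]
wrist_force: [0.4, 1.0, 1.0]
grip_width: 0.159
finger_force: 61.1
```

carry_out:
  rows:
    - {"dx": 0.035, "dy": -0.04, "dz": 0, "yaw": 0, "hand": 0}
    - {"dx": 0.08, "dy": -0.065, "dz": 0, "yaw": 0, "hand": 0}
    - {"dx": 0.125, "dy": -0.08, "dz": 0, "yaw": 0, "hand": 0}
    - {"dx": 0.175, "dy": -0.085, "dz": 0, "yaw": 0, "hand": 0}
    - {"dx": 0.225, "dy": -0.075, "dz": 0, "yaw": 0, "hand": 0}

```text
time_s: 17.23
tcp_pos: [0.4354, 0.0362, 0.1401]
orientation: [-0.0, 0.706, 0.708, -0.0]
wrist_force: [-0.7, 0.9, 1.5]
grip_width: 0.161
finger_force: 61.1
```

carry_out:
  rows:
    - {"dx": 0.045, "dy": 0.02, "dz": 0, "yaw": 0, "hand": 0}
    - {"dx": 0.085, "dy": 0.055, "dz": 0, "yaw": 0, "hand": 0}
    - {"dx": 0.115, "dy": 0.095, "dz": 0, "yaw": 0, "hand": 0}
    - {"dx": 0.13, "dy": 0.14, "dz": 0, "yaw": 0, "hand": 0}
    - {"dx": 0.14, "dy": 0.19, "dz": 0, "yaw": 0, "hand": 0}

```text
time_s: 17.65
tcp_pos: [0.4628, 0.0755, 0.1401]
orientation: [-0.0, 0.706, 0.708, -0.0]
wrist_force: [-0.4, 1.0, -1.4]
grip_width: 0.162
finger_force: 61.0
```

```bash
python3 -c "
from m import *
dish('d3.png')"
```

```text
17.65 [0.4628 0.0755 0.1401] q [-0.09  0.33  1.81 -0.    1.   -0.09] F [-0.4  1.  -1.4] g 0.162 61.0
head surf 214 [ 0.0435 -0.0834] z 0.0839
head surf 163 [ 0.0423 -0.0007] z 0.0288
olive 230 [253. 298.] [0.037 0.048]
```

View pics/d3.png

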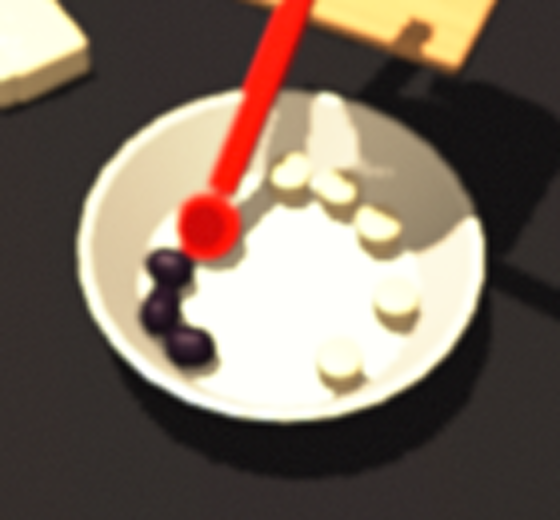

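The olives have re-bunched along the left wall at (170,268), (160,310) and (190,347), and the bites are spread along the other side. I'll move the head to the centre, locate each olive, and wedge between them.

carry_out:
  rows:
    - {"dx": -0.04, "dy": 0, "dz": 0, "yaw": 0, "hand": 0}
    - {"dx": -0.09, "dy": 0, "dz": 0, "yaw": 0, "hand": 0}
    - {"dx": -0.14, "dy": 0, "dz": 0, "yaw": 0, "hand": 0}
    - {"dx": -0.19, "dy": 0, "dz": 0, "yaw": 0, "hand": 0}
    - {"dx": -0.21, "dy": 0, "dz": 0, "yaw": 0, "hand": 0}

```text
time_s: 18.12
tcp_pos: [0.4187, 0.0746, 0.1402]
orientation: [-0.0, 0.706, 0.708, -0.0]
wrist_force: [-0.6, 0.4, -1.4]
grip_width: 0.164
finger_force: 61.1
```

```bash
cat >> m.py <<'E'
def olives(n='side'):
    c=cap(n); I=c['image'].astype(int); K,R,t=c['intrinsics'],c['R'],c['t']
    v,u=np.nonzero(I.max(2)<75); X=np.array([ray(c,a,b,.017) for a,b in zip(u,v)])[:,:2]-D
    X=X[np.hypot(X[:,0],X[:,1])<.078].astype(np.float32)
    _,l,C=cv2.kmeans(X,3,None,(3,50,1e-5),10,cv2.KMEANS_PP_CENTERS)
    print(n,len(X),[(C[i].round(3).tolist(),int((l==i).sum()),'ang',round(float(np.degrees(np.arctan2(C[i,1],C[i,0]))))) for i in range(3)],'dist',[round(float(np.linalg.norm(C[i]-C[(i+1)%3])),3) for i in range(3)])
E
python3 -c "
from m import *
dish(); olives(); olives('top')"
```

```text
18.12 [0.4187 0.0746 0.1402] q [-0.1   0.24  1.93 -0.    0.97 -0.1 ] F [-0.6  0.4 -1.4] g 0.164 61.1
head surf 154 [ 0.0008 -0.088 ] z 0.0868
head surf 168 [-0.0016 -0.001 ] z 0.0277
olive 228 [254. 300.] [0.033 0.051]
side 228 [([0.01600000075995922, 0.06499999761581421], 78, 'ang', 76), ([0.04899999871850014, 0.03200000151991844], 78, 'ang', 34), ([0.035999998450279236, 0.05400000140070915], 72, 'ang', 57)] dist [0.046, 0.025, 0.022]
top 278 [([0.04899999871850014, 0.03200000151991844], 89, 'ang', 33), ([-0.017999999225139618, -0.039000000804662704], 82, 'ang', -115), ([0.024000000208616257, 0.05999999865889549], 107, 'ang', 68)] dist [0.097, 0.107, 0.037]
```

carry_out:
  rows:
    - {"dx": 0.04, "dy": 0.045, "dz": 0, "yaw": 0, "hand": 0}
    - {"dx": 0.08, "dy": 0.085, "dz": 0, "yaw": 0, "hand": 0}
    - {"dx": 0.11, "dy": 0.12, "dz": 0, "yaw": 0, "hand": 0}
    - {"dx": 0.145, "dy": 0.155, "dz": 0, "yaw": 0, "hand": 0}
    - {"dx": 0.175, "dy": 0.185, "dz": 0, "yaw": 0, "hand": 0}

```text
time_s: 18.68
tcp_pos: [0.4562, 0.1121, 0.1402]
orientation: [0.0, 0.706, 0.708, -0.0]
wrist_force: [0.1, 0.1, -0.5]
grip_width: 0.16
finger_force: 61.1
```

```bash
python3 -c "
from m import *
dish(); olives()"
```

```text
18.68 [0.4562 0.1121 0.1402] q [-0.01  0.33  1.81 -0.    1.   -0.01] F [ 0.1  0.1 -0.5] g 0.16 61.1
head surf 201 [ 0.0369 -0.0685] z 0.098
head surf 182 [0.0351 0.0344] z 0.0283
olive 40 [248. 281.] [0.066 0.016]
olive 68 [249. 299.] [0.044 0.054]
olive 91 [258. 308.] [0.018 0.064]
side 192 [([0.017999999225139618, 0.06400000303983688], 92, 'ang', 74), ([0.06300000101327896, 0.007000000216066837], 18, 'ang', 6), ([0.04399999976158142, 0.05400000140070915], 82, 'ang', 51)] dist [0.073, 0.051, 0.027]
```

carry_out:
  rows:
    - {"dx": 0.025, "dy": -0.055, "dz": 0, "yaw": 0, "hand": 0}
    - {"dx": 0.045, "dy": -0.115, "dz": 0, "yaw": 0, "hand": 0}
    - {"dx": 0.045, "dy": -0.18, "dz": 0, "yaw": 0, "hand": 0}
    - {"dx": 0.03, "dy": -0.235, "dz": 0, "yaw": 0, "hand": 0}
    - {"dx": 0.005, "dy": -0.28, "dz": 0, "yaw": 0, "hand": 0}

```text
time_s: 19.2
tcp_pos: [0.4566, 0.0541, 0.1405]
orientation: [0.0, 0.707, 0.707, 0.0]
wrist_force: [0.5, 1.1, 1.8]
grip_width: 0.161
finger_force: 61.5
```

```bash
python3 -c "
from m import *
dish('d4.png'); olives()"
```

```text
19.2 [0.4566 0.0541 0.1405] q [-0.14  0.31  1.84  0.    0.99 -0.14] F [0.5 1.1 1.8] g 0.161 61.5
head surf 207 [ 0.039  -0.0891] z 0.0797
head surf 158 [ 0.0379 -0.0137] z 0.0374
olive 58 [253. 292.] [0.045 0.035]
olive 81 [258. 308.] [0.016 0.065]
side 142 [([0.019999999552965164, 0.0689999982714653], 36, 'ang', 74), ([0.04399999976158142, 0.032999999821186066], 62, 'ang', 37), ([0.013000000268220901, 0.061000000685453415], 44, 'ang', 78)] dist [0.043, 0.041, 0.01]
```

View pics/d4.png

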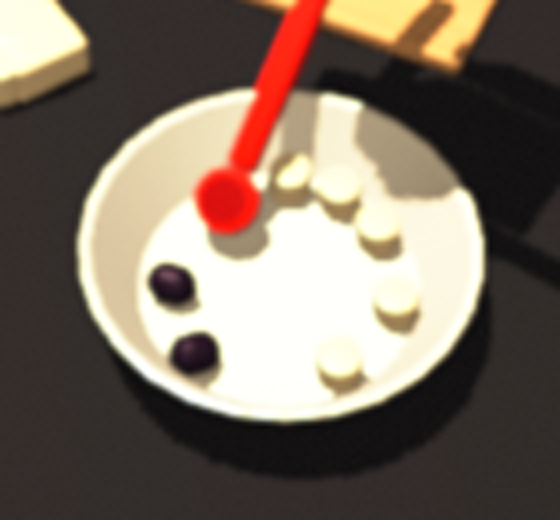

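The head is at (228,200) with the third olive out of sight behind it. The other two are at (172,285) and (195,353), now well apart. I'll add an inner turn so all the olives come into view and the turning is complete.

carry_out:
  rows:
    - {"dx": -0.03, "dy": 0, "dz": 0, "yaw": 0, "hand": 0}
    - {"dx": -0.06, "dy": 0.005, "dz": 0, "yaw": 0, "hand": 0}
    - {"dx": -0.09, "dy": 0.01, "dz": -0.01, "yaw": 0, "hand": 0}
    - {"dx": -0.11, "dy": 0.01, "dz": -0.025, "yaw": 0, "hand": 0}
    - {"dx": -0.11, "dy": 0.01, "dz": -0.025, "yaw": 0, "hand": 0}

```text
time_s: 19.72
tcp_pos: [0.4333, 0.0581, 0.1348]
orientation: [-0.001, 0.706, 0.708, -0.0]
wrist_force: [-0.3, 1.0, 2.3]
grip_width: 0.163
finger_force: 61.5
```

carry_out:
  rows:
    - {"dx": 0.03, "dy": 0.06, "dz": 0, "yaw": 0, "hand": 0}
    - {"dx": 0.02, "dy": 0.125, "dz": 0, "yaw": 0, "hand": 0}
    - {"dx": -0.03, "dy": 0.175, "dz": 0, "yaw": 0, "hand": 0}
    - {"dx": -0.095, "dy": 0.185, "dz": 0, "yaw": 0, "hand": 0}
    - {"dx": -0.155, "dy": 0.155, "dz": 0, "yaw": 0, "hand": 0}

```text
time_s: 20.13
tcp_pos: [0.4019, 0.0897, 0.1348]
orientation: [-0.0, 0.706, 0.709, -0.0]
wrist_force: [0.6, -0.2, 0.0]
grip_width: 0.164
finger_force: 61.3
```

carry_out:
  rows:
    - {"dx": -0.03, "dy": -0.06, "dz": 0, "yaw": 0, "hand": 0}
    - {"dx": -0.02, "dy": -0.125, "dz": 0, "yaw": 0, "hand": 0}
    - {"dx": 0.03, "dy": -0.175, "dz": 0, "yaw": 0, "hand": 0}
    - {"dx": 0.095, "dy": -0.185, "dz": 0, "yaw": 0, "hand": 0}
    - {"dx": 0.155, "dy": -0.155, "dz": 0, "yaw": 0, "hand": 0}

```text
time_s: 20.55
tcp_pos: [0.4354, 0.0564, 0.1353]
orientation: [0.0, 0.707, 0.707, -0.0]
wrist_force: [-0.2, 0.1, -0.3]
grip_width: 0.16
finger_force: 61.4
```

```bash
python3 -c "
from m import *
dish(); olives(); olives('top')"
```

```text
20.55 [0.4354 0.0564 0.1353] q [-0.14  0.27  1.9  -0.    0.97 -0.14] F [-0.2  0.1 -0.3] g 0.16 61.4
head surf 170 [ 0.0165 -0.0951] z 0.0756
head surf 193 [ 0.0154 -0.0183] z 0.0274
olive 47 [269. 267.] [ 0.044 -0.038]
olive 59 [254. 291.] [0.044 0.032]
olive 80 [258. 309.] [0.016 0.065]
side 191 [([0.04399999976158142, 0.03200000151991844], 59, 'ang', 36), ([0.01600000075995922, 0.06499999761581421], 79, 'ang', 76), ([0.04899999871850014, -0.039000000804662704], 53, 'ang', -39)] dist [0.043, 0.109, 0.072]
top 213 [([0.04800000041723251, 0.017999999225139618], 76, 'ang', 20), ([-0.0010000000474974513, -0.06199999898672104], 70, 'ang', -91), ([0.017000000923871994, 0.06300000101327896], 67, 'ang', 75)] dist [0.094, 0.126, 0.055]
```

carry_out:
  rows:
    - {"dx": 0, "dy": 0, "dz": 0.08, "yaw": 0, "hand": 0}
    - {"dx": 0, "dy": 0, "dz": 0.2, "yaw": 0, "hand": 0}
    - {"dx": 0, "dy": 0, "dz": 0.32, "yaw": 0, "hand": 0}
    - {"dx": 0, "dy": 0, "dz": 0.44, "yaw": 0, "hand": 0}
    - {"dx": 0, "dy": 0, "dz": 0.55, "yaw": 0, "hand": 0}

```text
time_s: 21.12
tcp_pos: [0.4338, 0.0576, 0.2464]
orientation: [-0.0, 0.706, 0.708, -0.0]
wrist_force: [0.8, -0.1, -0.0]
grip_width: 0.164
finger_force: 61.3
```

carry_out:
  rows:
    - {"dx": 0.05, "dy": -0.03, "dz": 0, "yaw": 0.06, "hand": 0}
    - {"dx": 0.1, "dy": -0.07, "dz": 0, "yaw": 0.13, "hand": 0}
    - {"dx": 0.15, "dy": -0.1, "dz": 0, "yaw": 0.2, "hand": 0}
    - {"dx": 0.2, "dy": -0.14, "dz": 0, "yaw": 0.27, "hand": 0}
    - {"dx": 0.25, "dy": -0.17, "dz": 0, "yaw": 0.34, "hand": 0}

```text
time_s: 21.53
tcp_pos: [0.4843, 0.0231, 0.245]
orientation: [-0.0, 0.503, 0.864, -0.0]
wrist_force: [0.1, 1.1, -0.4]
grip_width: 0.16
finger_force: 61.3
```

carry_out:
  rows:
    - {"dx": 0.05, "dy": -0.03, "dz": 0, "yaw": 0.07, "hand": 0}
    - {"dx": 0.1, "dy": -0.07, "dz": 0, "yaw": 0.14, "hand": 0}
    - {"dx": 0.15, "dy": -0.1, "dz": 0, "yaw": 0.21, "hand": 0}
    - {"dx": 0.2, "dy": -0.14, "dz": 0, "yaw": 0.28, "hand": 0}
    - {"dx": 0.25, "dy": -0.17, "dz": 0, "yaw": 0.35, "hand": 0}

```text
time_s: 21.95
tcp_pos: [0.5343, -0.0109, 0.2449]
orientation: [-0.001, 0.261, 0.965, -0.0]
wrist_force: [0.1, 0.1, -0.4]
grip_width: 0.161
finger_force: 61.3
```

carry_out:
  rows:
    - {"dx": 0.05, "dy": -0.03, "dz": 0, "yaw": 0.07, "hand": 0}
    - {"dx": 0.1, "dy": -0.07, "dz": 0, "yaw": 0.14, "hand": 0}
    - {"dx": 0.15, "dy": -0.1, "dz": 0, "yaw": 0.21, "hand": 0}
    - {"dx": 0.2, "dy": -0.14, "dz": 0, "yaw": 0.28, "hand": 0}
    - {"dx": 0.235, "dy": -0.155, "dz": 0, "yaw": 0.36, "hand": 0}

```text
time_s: 22.37
tcp_pos: [0.5816, -0.0423, 0.2447]
orientation: [-0.001, -0.006, 1.0, -0.0]
wrist_force: [-0.5, 0.7, 0.1]
grip_width: 0.163
finger_force: 61.4
```

carry_out:
  rows:
    - {"dx": 0, "dy": 0, "dz": -0.1, "yaw": 0, "hand": 0}
    - {"dx": 0, "dy": 0, "dz": -0.2, "yaw": 0, "hand": 0}
    - {"dx": 0, "dy": 0, "dz": -0.3, "yaw": 0, "hand": 0}
    - {"dx": 0, "dy": 0, "dz": -0.4, "yaw": 0, "hand": 0}
    - {"dx": 0, "dy": 0, "dz": -0.45, "yaw": 0, "hand": 0}

```text
time_s: 22.78
tcp_pos: [0.58, -0.0412, 0.1526]
orientation: [-0.002, -0.003, 1.0, 0.001]
wrist_force: [-0.5, -0.1, -0.4]
grip_width: 0.158
finger_force: 61.3
```

```bash
cat >> m.py <<'E'
def heldx():
    st(); c=cap('side'); P=cloud(c); m=redmask(c['image'])>0; Q=P[m]; Q=Q[(Q[:,0]<.72)&(Q[:,0]>.35)&(Q[:,2]>.008)&(abs(Q[:,1])<.14)]
    for lo in np.arange(Q[:,0].min(),Q[:,0].max(),.03):
        q=Q[(Q[:,0]>=lo)&(Q[:,0]<lo+.03)]
        if len(q)>5: print(lo.round(3),'y',np.percentile(q[:,1],[2,98]).round(4),'z',np.percentile(q[:,2],[5,50,95]).round(4),len(q))
    print(Q[:,0].max())
E
python3 -c "
from m import *
heldx()"
```

```text
22.78 [ 0.58   -0.0412  0.1526] q [-0.27  0.53  1.45 -0.    1.16 -1.85] F [-0.5 -0.1 -0.4] g 0.158 61.3
0.429 y [-0.0535 -0.0227] z [0.0341 0.0424 0.0524] 98
0.459 y [-0.0451 -0.0308] z [0.0495 0.0638 0.0753] 105
0.489 y [-0.0481 -0.0311] z [0.0667 0.0834 0.0937] 109
0.519 y [-0.0465 -0.0311] z [0.0919 0.1025 0.1144] 115
0.549 y [-0.0468 -0.0233] z [0.109  0.1204 0.1306] 95
0.579 y [-0.0381  0.0221] z [0.1349 0.1467 0.2156] 52
0.609 y [-0.0469 -0.0313] z [0.148  0.1622 0.173 ] 91
0.639 y [-0.047  -0.0317] z [0.1674 0.1752 0.1814] 52
0.6559619058141075
```

carry_out:
  rows:
    - {"dx": 0, "dy": 0, "dz": -0.06, "yaw": 0, "hand": 0}
    - {"dx": 0, "dy": 0, "dz": -0.12, "yaw": 0, "hand": 0}
    - {"dx": 0, "dy": 0, "dz": -0.18, "yaw": 0, "hand": 0}
    - {"dx": 0, "dy": 0, "dz": -0.24, "yaw": 0, "hand": 0}
    - {"dx": 0, "dy": 0, "dz": -0.3, "yaw": 0, "hand": 0}

```text
time_s: 23.25
tcp_pos: [0.5822, -0.0417, 0.0963]
orientation: [0.001, -0.003, 1.0, -0.0]
wrist_force: [2.2, -0.4, 2.4]
grip_width: 0.159
finger_force: 64.8
```

carry_out:
  rows:
    - {"dx": 0, "dy": 0, "dz": -0.06, "yaw": 0, "hand": 0}
    - {"dx": 0, "dy": 0, "dz": -0.11, "yaw": 0, "hand": 0}
    - {"dx": 0, "dy": 0, "dz": -0.16, "yaw": 0, "hand": 0}
    - {"dx": 0, "dy": 0, "dz": -0.2, "yaw": 0, "hand": 0}
    - {"dx": 0, "dy": 0, "dz": -0.22, "yaw": 0, "hand": 0}

```text
time_s: 23.67
tcp_pos: [0.5812, -0.0413, 0.0501]
orientation: [-0.001, -0.003, 1.0, 0.0]
wrist_force: [0.7, -0.2, 2.6]
grip_width: 0.16
finger_force: 66.3
```

```bash
python3 -c "
from m import *
heldx()"
```

```text
23.67 [ 0.5812 -0.0413  0.0501] q [-0.27  0.67  1.53  0.    0.94 -1.85] F [ 0.7 -0.2  2.6] g 0.16 66.3
0.391 y [-0.0501 -0.0243] z [0.0166 0.0236 0.0276] 72
0.421 y [-0.0501 -0.0324] z [0.0168 0.0272 0.0315] 93
0.451 y [-0.0482 -0.0327] z [0.0171 0.0287 0.0323] 91
0.481 y [-0.0495 -0.0325] z [0.0169 0.0298 0.0327] 98
0.511 y [-0.049  -0.0326] z [0.0169 0.0308 0.0344] 97
0.541 y [-0.069 -0.032] z [0.0141 0.0313 0.0355] 94
0.571 y [-0.0404  0.0043] z [0.0238 0.0436 0.0827] 28
0.601 y [-0.0448 -0.0312] z [0.0225 0.0336 0.0381] 76
0.631 y [-0.0431 -0.0314] z [0.0236 0.0352 0.0382] 52
0.6528563497369532
```

carry_out:
  rows:
    - {"dx": 0.03, "dy": 0, "dz": 0, "yaw": 0, "hand": 0}
    - {"dx": 0.06, "dy": 0, "dz": -0.01, "yaw": 0, "hand": 0}
    - {"dx": 0.075, "dy": 0, "dz": -0.025, "yaw": 0, "hand": 0}
    - {"dx": 0.075, "dy": 0, "dz": -0.035, "yaw": 0, "hand": 0}
    - {"dx": 0.075, "dy": 0, "dz": -0.035, "yaw": 0, "hand": 0}

```text
time_s: 24.13
tcp_pos: [0.597, -0.0414, 0.0442]
orientation: [0.001, -0.003, 1.0, 0.0]
wrist_force: [2.3, 0.6, 3.5]
grip_width: 0.163
finger_force: 66.4
```

```bash
python3 -c "
from m import *
heldx()"
```

```text
24.13 [ 0.597  -0.0414  0.0442] q [-0.26  0.71  1.48  0.    0.96 -1.84] F [2.3 0.6 3.5] g 0.163 66.4
0.405 y [-0.0523 -0.0251] z [0.0155 0.0249 0.0285] 75
0.435 y [-0.0494 -0.0319] z [0.0162 0.0268 0.0302] 89
0.465 y [-0.0491 -0.0333] z [0.0184 0.0273 0.0298] 90
0.495 y [-0.049  -0.0326] z [0.0158 0.027  0.0313] 90
0.525 y [-0.0491 -0.0318] z [0.0146 0.0271 0.0308] 92
0.555 y [-0.0493 -0.0325] z [0.0147 0.0265 0.0303] 91
0.585 y [-0.0451  0.0059] z [0.0191 0.0404 0.0773] 24
0.615 y [-0.043  -0.0319] z [0.0174 0.0262 0.0307] 67
0.645 y [-0.0419 -0.0318] z [0.0177 0.0269 0.0309] 46
0.6678737870413897
```

Flat, spanning x 0.405–0.67, so it is on the board. I'll release it and rise.

carry_out:
  rows:
    - {"dx": 0, "dy": 0, "dz": 0, "yaw": 0, "hand": 22}
    - {"dx": 0, "dy": 0, "dz": 0, "yaw": 0, "hand": 35}
    - {"dx": 0, "dy": 0, "dz": 0, "yaw": 0, "hand": 60}
    - {"dx": 0, "dy": 0, "dz": 0, "yaw": 0, "hand": 90}
    - {"dx": 0, "dy": 0, "dz": 0, "yaw": 0, "hand": 100}

```text
time_s: 24.6
tcp_pos: [0.5964, -0.0414, 0.0442]
orientation: [-0.0, -0.003, 1.0, 0.0]
wrist_force: [0.1, 0.1, -0.2]
grip_width: 0.762
finger_force: 0.0
```

carry_out:
  rows:
    - {"dx": 0, "dy": 0, "dz": 0.05, "yaw": 0, "hand": 100}
    - {"dx": 0, "dy": 0, "dz": 0.2, "yaw": 0, "hand": 100}
    - {"dx": 0, "dy": 0, "dz": 0.4, "yaw": 0, "hand": 100}
    - {"dx": 0, "dy": 0, "dz": 0.6, "yaw": 0, "hand": 100}
    - {"dx": 0, "dy": 0, "dz": 0.75, "yaw": 0, "hand": 100}

```text
time_s: 25.02
tcp_pos: [0.5968, -0.0415, 0.1986]
orientation: [0.002, -0.003, 1.0, -0.0]
wrist_force: [0.0, -0.6, 0.4]
grip_width: 0.997
finger_force: 0.0
```

carry_out:
  rows:
    - {"dx": -0.1, "dy": -0.15, "dz": 0, "yaw": 0, "hand": 100}
    - {"dx": -0.2, "dy": -0.3, "dz": 0, "yaw": 0, "hand": 100}
    - {"dx": -0.3, "dy": -0.45, "dz": 0, "yaw": 0, "hand": 100}
    - {"dx": -0.4, "dy": -0.6, "dz": 0, "yaw": 0, "hand": 100}
    - {"dx": -0.5, "dy": -0.75, "dz": 0, "yaw": 0, "hand": 100}

```text
time_s: 25.43
tcp_pos: [0.4953, -0.1925, 0.1952]
orientation: [0.0, -0.003, 1.0, -0.0]
wrist_force: [-0.3, -0.5, 0.1]
grip_width: 0.998
finger_force: 0.0
```

```bash
python3 -c "
from m import *
heldx(); olives(); olives('top')
c=cap('top'); P=cloud(c)
for n,(u,v) in(('rind',(127,182)),('ash',(177,143)),('heart',(221,163))): print(n,P[v,u].round(3))
c=cap('side'); cv2.imwrite('pics/fin.png',c['image'][100:380,120:420].repeat(2,0).repeat(2,1))"
```

```text
25.43 [ 0.4953 -0.1925  0.1952] q [-0.59  0.38  1.57  0.    1.19 -2.17] F [-0.3 -0.5  0.1] g 0.998 0.0
0.405 y [-0.0521 -0.0251] z [0.0201 0.0268 0.029 ] 112
0.435 y [-0.0435 -0.033 ] z [0.0179 0.0256 0.0302] 72
0.465 y [-0.0448 -0.0323] z [0.0186 0.0267 0.0305] 70
0.495 y [-0.045  -0.0316] z [0.0191 0.0267 0.0299] 69
0.525 y [-0.0445 -0.032 ] z [0.0182 0.0271 0.0309] 65
0.555 y [-0.0437 -0.0325] z [0.0179 0.027  0.0304] 66
0.585 y [-0.0424 -0.0314] z [0.0184 0.0267 0.0302] 67
0.615 y [-0.0419 -0.0309] z [0.0175 0.0269 0.0306] 64
0.645 y [-0.0424 -0.0312] z [0.0185 0.0263 0.0301] 44
0.6668738221531948
side 207 [([0.04399999976158142, 0.03200000151991844], 61, 'ang', 36), ([0.04899999871850014, -0.03999999910593033], 65, 'ang', -39), ([0.01600000075995922, 0.06499999761581421], 81, 'ang', 76)] dist [0.072, 0.11, 0.043]
top 195 [([0.05000000074505806, -0.041999999433755875], 64, 'ang', -40), ([0.04600000008940697, 0.02800000086426735], 64, 'ang', 32), ([0.017000000923871994, 0.06300000101327896], 67, 'ang', 75)] dist [0.071, 0.046, 0.11]
rind [0.581 0.347 0.042]
ash [0.672 0.231 0.036]
heart [0.624 0.129 0.027]
```

View pics/fin.png

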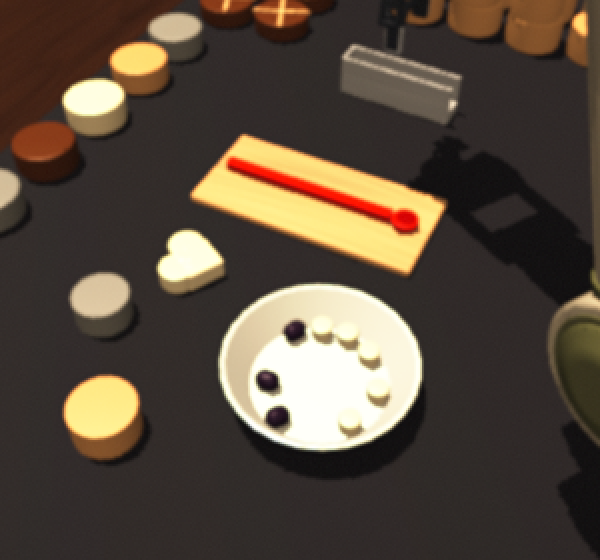

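The final view shows the spoon flat on the board, from (232,163) to (405,220). The olives are at (294,330), (267,380) and (277,416), with a free gap of about 45 mm between the first two. All five bites are in the dish and the three cheeses haven't moved.

```bash
python3 -c "
from cell import ctrl
print(ctrl.sign_off())"
```

```text
the job is handed in; nothing more can be done
None
```

The job is handed in: after two full turns of stirring and some extra work to split the olives, they have a gap of about 45 mm between two of them, all eight pieces are still in the dish, the spoon lies flat on the board, and the three cheeses are where they were.

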